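Stand the power banks ports-up in the charging dock

TASK

Put the power banks on charge: swing the dock's gate fully open, stand every power bank on its plain end with its port end up, and push them one behind the other into the lane between the dock's rails until the file is closed up against the hub, then swing the gate fully shut behind them. Banks may go in any order; leave the other things on the shelf where they are.

Things in the scene. Friction and masses are not known exactly. Their poses are not given: they have to be found in the camera images.
- dock: bamboo charging dock, fixed, placed and turned differently each start. Origin on the board (its lane floor) at the middle of the lane's mouth; local +x runs into the lane, y across, z up. Two rails 30 mm high, 12 mm thick, from x = 0 to 156 mm, inner faces at y = -28 and +28 mm, open above; they flare out to x = -33 mm (inner faces there about 80 mm apart, outer corners at y = -54, +54 mm).
- dock_stop (a point): foot of the flat hub face that ends the lane, on its centre line: x = 156 mm of the dock, axes as the dock's. The hub is a white charger 64 mm high, 110 mm wide, 85 mm deep behind this face. The lane takes up to three banks in file from here towards the mouth.
- gate (a joint): quarter-turn gate, rad: 0 = shut (blade across the mouth), 1.571 = open (blade straight out, along the dock's -x); hard stops at both. Opens clockwise seen from above, about gate_hinge; stays where left (friction 0.07 N m). Steel bar 14 mm wide, 8 mm thick, underside 38 mm up; blade 76 mm long, tail 70 mm the other way. The blade sweeps the space outside the mouth. Starts shut or nearly.
- gate_hinge (a point): the gate's upright axis, at bar height 42 mm above the board, on an 18 mm steel post at x = -12, y = 56 mm of the dock. Its axes turn with the gate: local +y points along the tail to the knob.
- gate_knob (a point): middle of the gate's round black knob: 16 mm in diameter, from 46 to 78 mm above the board, on the bar's tail 60 mm from the axis. Shut, it is at x = -12, y = 116 mm of the dock; open, at x = 48, y = 56 mm.
- bank1_c (a point): power bank, 50 x 50 mm in section, 76 mm long, 0.3 kg; may be absent. Green plastic, a dark 11 mm cap at the port end with three metal sockets in its end face; the other end plain with small rubber feet. Point: its centre; local +z points out of the port end, x, y square to its sides. Starts lying on a side: one quarter turn brings the ports up.
- bank2_c (a point): power bank, 50 x 50 mm in section, 76 mm long, 0.3 kg; may be absent. Green plastic, a dark 11 mm cap at the port end with three metal sockets in its end face; the other end plain with small rubber feet. Point: its centre; local +z points out of the port end, x, y square to its sides. Starts lying on a side: one quarter turn brings the ports up.
- bank3_c (a point): power bank, 50 x 50 mm in section, 76 mm long, 0.3 kg; may be absent. Green plastic, a dark 11 mm cap at the port end with three metal sockets in its end face; the other end plain with small rubber feet. Point: its centre; local +z points out of the port end, x, y square to its sides. Starts upside down on its port end: two quarter turns.
- bank4_c (a point): power bank, 50 x 50 mm in section, 76 mm long, 0.3 kg; may be absent. Green plastic, a dark 11 mm cap at the port end with three metal sockets in its end face; the other end plain with small rubber feet. Point: its centre; local +z points out of the port end, x, y square to its sides. Starts lying on a side: one quarter turn brings the ports up.
- earbuds: white earbud case, 62 x 46 x 24 mm, loose; leave it. Origin under its centre.
- wallplug: white wall charger, 45 x 45 x 28 mm, loose; leave it. Origin under its centre.
- glasses: grey sunglasses case, 62 x 155 x 42 mm (long in its local y), loose; leave it. Origin under its centre.
- puck: round black wireless charging puck, 80 mm in diameter, 10 mm thick, loose; leave it. Origin under its centre.
- succulent: small succulent in a clay pot, 72 mm wide, about 95 mm high, loose; leave it. Origin under its centre.
Not all that is in view belongs to the job. Leave any blue or yellow look-alike of the part that bears bank1_c alone.

How it is judged:
By the outcome, as a careful person would: the job done as asked, in the order asked, and still so for the second after the job is handed in, with the robot touching nothing.
Of bank1, bank2, bank3, bank4 only 2 to 3 are there at a start; the rules pass over those that are not, and their reading is None.
At some moment in a run one of bank1, bank2, bank3, bank4 may be knocked a few centimetres aside while the robot is not near it.
Once in a run the grip may slacken for a moment while it holds something.
It also fails if it takes over 210 s, if anything falls off the work surface, if the arm or the gripper's body presses on something with over 40 N, if the wrist force passes 120 N, or if a joint passes its speed limit or range.

ROBOT

A 6-joint arm with a two-finger parallel gripper is mounted at the origin on the work surface. World frame = base frame: x ahead of the robot, y to its left, z up, the work surface at z = 0. Lengths are in mm, angles in rad, forces in N, time in s.
With the tool pointing down it reaches from about 250 to 725 mm from the base axis. Payload 4 kg.
Tool frame: the origin (TCP) lies midway between the tips of the shut fingers; the grasp point (between the pads) lies 19 mm behind it; z points along the fingers, y is the line along which they close (so a half turn about z gives the same grasp; the last joint's range is limited). The gripper opens to 85 mm and grips with 20 to 120 N. Pads are 22 mm wide; open, the fingers measure 114 mm over their backs; the gripper's body (76 mm by 85 mm) begins 54 mm behind the grasp point. The pads swing forward as they close: fully open they stand 13 mm farther back than shut.
Start: joints at [1.147, 0.241, 0.005, 1.335, 0, 1.571], TCP at [205.612, 455.767, 231.306] pointing down, gripper open.
Joint ranges: [-2.72, 2.72], [-1.05, 1.87], [-1.09, 1.28], [-1.99, 2.15], [-1.42, 1.44], [-3.14, 3.14]. Speed limits (rad/s): [2.79, 2.79, 3.14, 3.14, 3.14, 3.14].

INTERFACE

Orientations are given as [roll, pitch, yaw] about the fixed x, y, z axes, in that order (R = Rz(yaw) Ry(pitch) Rx(roll)).
In Python, from cell import arm gives the robot as it stands.
- The arm moves only by the tool arm_command, never from a script. Its argument "commands" is text: rows parted by semicolons, each of 7 numbers parted by spaces: the shift along the world's x, y, z in cm, then the turn, a rotation vector about the world's x, y, z in rad, then the opening, from 0 (shut) to 1 (fully open). In form: tx ty tz ax ay az gripper; .... A call has exactly 5 rows; each row shifts and turns the commanded pose from where the row before left it; what a row does not reach is not made up. A row lasts 1/12 s, in which the tool goes at most 41.7 mm and 7.16 degrees, less where a joint would pass 70% of its speed; a pose out of reach is approached as far as the arm can. A call with a gripper value outside its range is refused whole. The fingers move at their own pace and stop on an object; "grip_force" is the grip in N (left out, the last holds). Time passes only in rows, so rows that do not move let the fingers close, or fill a call up. It gives the time, the measured TCP pose, the force, the opening and the grip force at its end, in the units of the state.
- arm.state(): the state, without advancing time (a new reading comes with each control period).
- arm.get_image(name): name is "scene" or "top"; returns the picture (384x512x3 uint8, red, green, blue); there is no depth.
- arm.camera_info(name): a dict with "intrinsics" (3x3 intrinsics, pixels), "extrinsics" (4x4, takes a point from camera to world coordinates). Camera axes: x right, y down, z forward; pixel columns grow to the right and rows downward; lengths in mm; the calibration is good to about 2 mm. A picture is of the moment at which its call begins. camera_info takes no time and is no camera call.
- arm.job_done(): hands the job in; it is judged then, once.
The state is a dict: "time_s": time; "joint_positions": joint angles; "qd": joint speeds; "joint_torque": joint torques, N m; "tcp_pos": TCP position; "eef_rot": TCP orientation; "contact_force": force on the tool from outside, world axes, zero at the start; "ft_torque": the same for the moment, N m; "opening": finger opening in mm; "finger_force": force on a finger pad.
Only numpy, scipy, OpenCV 4.12 (cv2) and the standard library are available. Lean on these libraries where they do the work, as an engineer would, in place of code of your own. Each camera call takes 0.05 s, during which the arm holds its last target. There are 200 camera calls.

## Working session

There is one attempt and no reset: what is moved stays moved. The work goes in short steps, Python scripts to look and compute and a tool call to move; the robot and the scene stay as the last step left them, time stands still between calls to the robot, and variables do not carry over. Pictures are saved under pics/ and viewed, at most 14 in all, crops included, and the job is handed in when it is done.

Besides the shell and the picture viewer there is one more tool, called after "Emit:" as name(argument=value, ...) on one line, values as JSON. arm_command: Moves the arm, as the interface text tells. Its arguments: {"type":"object","properties":{"commands":{"type":"string"},"grip_force":{"type":"number"}},"required":["commands"]}

```bash
ls; mkdir -p pics; python3 - <<'E'
from cell import arm
import cv2,numpy as np
for n in("scene","top"):
    im=arm.get_image(n); cv2.imwrite(f"pics/{n}0.png",im[:,:,::-1])
    c=arm.camera_info(n); print(n,np.round(c["intrinsics"],1).tolist(),np.round(c["extrinsics"],3).tolist())
print(arm.state())
E
```

```text
pics
scene [[350.9, 0.0, 257.4], [0.0, 350.9, 198.3], [0.0, 0.0, 1.0]] [[-0.82, 0.457, -0.344, 984.807], [0.572, 0.657, -0.492, 620.456], [0.001, -0.6, -0.8, 1144.941], [0.0, 0.0, 0.0, 1.0]]
top [[402.9, 0.0, 260.4], [0.0, 402.9, 189.1], [0.0, 0.0, 1.0]] [[-0.008, -0.988, 0.154, 360.282], [-1.0, 0.01, 0.008, -34.39], [-0.009, -0.154, -0.988, 1242.015], [0.0, 0.0, 0.0, 1.0]]
{'time_s': 0.1, 'joint_positions': array([ 1.14699424e+00,  2.41306296e-01,  3.88699429e-03,  1.33519103e+00,
       -5.83571268e-06,  1.57079822e+00]), 'qd': array([-0.0007994 , -0.00275891,  0.00374818, -0.00056866,  0.0010487 ,
        0.00058054]), 'joint_torque': array([ 3.68031879e-04, -3.73138011e+01,  2.53010523e+01,  1.08692329e-02,
        2.01571197e-05, -7.21655535e-07]), 'tcp_pos': array([205.39080659, 455.2656974 , 230.52832646]), 'eef_rot': array([-3.13977865e+00,  5.83914629e-06,  2.71778868e+00]), 'contact_force': array([ 0.04976776, -0.14221419,  0.90314262]), 'ft_torque': array([ 0.02626616,  0.01646   , -0.03475606]), 'finger_force': 0.0, 'opening': 85.64653050402019}
```

View pics/scene0.png

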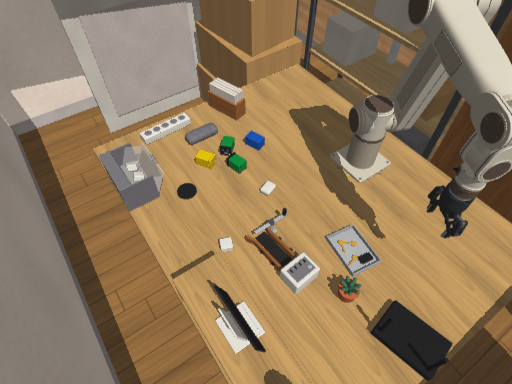

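View pics/top0.png

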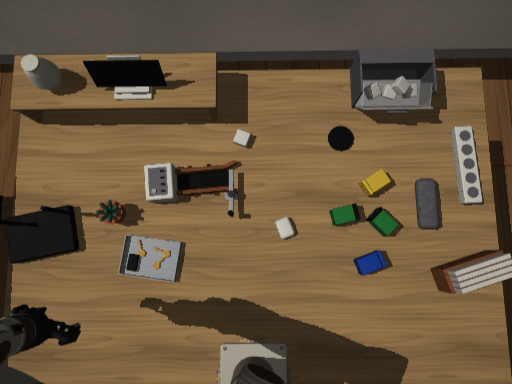

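The top view shows the dock with its hub at (160,182) and mouth at about (235,190). Candidates for banks are green (345,215), green (383,222), yellow (376,183) and blue (370,263). By the description only the two greens count, and I'll check them in a close crop.

```bash
python3 - <<'E'
import cv2,numpy as np
t=cv2.imread("pics/top0.png");s=cv2.imread("pics/scene0.png")
a=cv2.resize(t[165:285,315:415],None,fx=4,fy=4,interpolation=2)
b=cv2.resize(t[150:230,140:250],None,fx=3.6,fy=3.6,interpolation=2)
c=cv2.resize(s[120:180,190:270],None,fx=4.9,fy=4.9,interpolation=2)
o=np.zeros((590,800,3),np.uint8);o[:480,:400]=a;o[:288,400:796]=b;o[290:584,400:792]=c
cv2.imwrite("pics/crop0.png",o)
E
```

```text
(no output)
```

View pics/crop0.png

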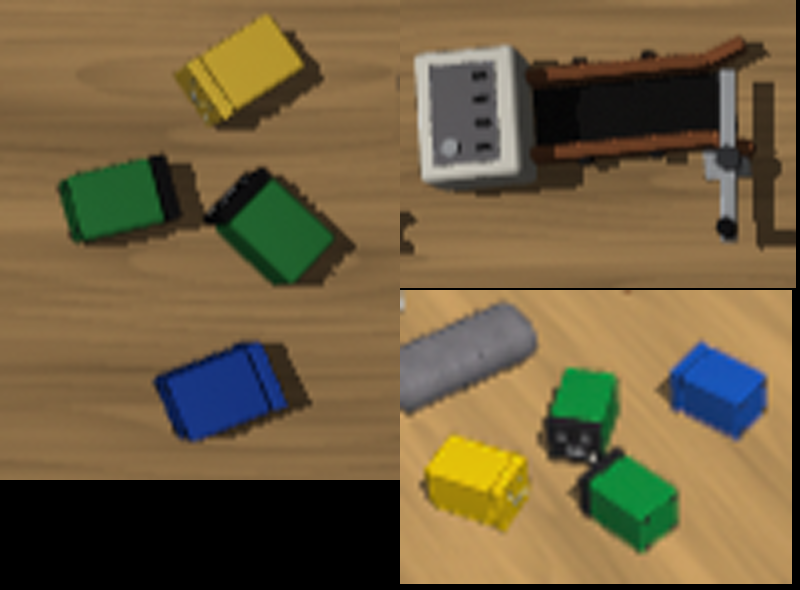

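```bash
cat > h.py <<'E'
from cell import arm
import cv2,numpy as np
def cast(name,px,z):
    c=arm.camera_info(name);K=np.array(c["intrinsics"]);E=np.array(c["extrinsics"])
    px=np.atleast_2d(np.array(px,float))
    d=(E[:3,:3]@np.linalg.inv(K)@np.c_[px,np.ones(len(px))].T).T
    o=E[:3,3]; return o+d*((z-o[2])/d[:,2])[:,None]
def ray(name,px):
    a=cast(name,px,0)[0];b=cast(name,px,300)[0];return a,(b-a)/np.linalg.norm(b-a)
def tri(p1,p2,n1="top",n2="scene"):
    a,u=ray(n1,p1);b,v=ray(n2,p2)
    s=np.linalg.lstsq(np.c_[u,-v],b-a,rcond=None)[0]
    P,Q=a+s[0]*u,b+s[1]*v;return (P+Q)/2,np.linalg.norm(P-Q)
def banks(im,z=50,name="top",show=True,thr=75):
    hsv=cv2.cvtColor(im,cv2.COLOR_RGB2HSV)
    m=cv2.inRange(hsv,(50,120,thr),(80,255,255))
    cs=cv2.findContours(m,cv2.RETR_EXTERNAL,cv2.CHAIN_APPROX_NONE)[0]
    out=[]
    for c in cs:
        if cv2.contourArea(c)<60: continue
        w=cast(name,c[:,0,:],z)[:,:2].astype(np.float32)
        r=cv2.minAreaRect(w);b=cv2.boxPoints(r)
        out.append((r,b));
        if show: print("px",c[:,0].mean(0).round(1),"c",np.round(r[0],1),"wh",np.round(r[1],1),"box",b.round(0).tolist())
    return out
E
python3 - <<'E'
from h import *
t=cv2.imread("pics/top0.png")[:,:,::-1].copy();s=cv2.imread("pics/scene0.png")[:,:,::-1].copy()
g=cv2.cvtColor(t,cv2.COLOR_RGB2HSV)
print(g[215,335:350,2], g[225,333:337])
banks(t)
m=((g[:,:,1]<60)&(g[:,:,2]>130)).astype(np.uint8);m[:, :140]=0;m[:,182:]=0;m[:150]=0;m[215:]=0
c=max(cv2.findContours(m,0,1)[0],key=cv2.contourArea);r=cv2.minAreaRect(c);print("hubpx",r,cv2.boxPoints(r).round(1).tolist())
for z in(64,74): print("hub",cast("top",cv2.boxPoints(r),z)[:,:2].round(0).tolist())
for z in(78,88): print("knob",cast("top",(230.8,213.1),z).round(0))
o=np.zeros((590,800,3),np.uint8)
o[:588,:]=cv2.resize(s[205:291,238:338+17],(800,588),interpolation=2)[:588]
cv2.imwrite("pics/crop1.png",o[:,:,::-1])
E
```

```text
[101 100 100  99  99  99  98  99  98  99  98  99  99  98  97] [[ 28 107  81]
 [ 38 109  63]
 [ 25 117  72]
 [ 38 117  35]]
px [385.  222.5] c [ 442.8 -391.2] wh [59.  44.9] box [[406.0, -395.0], [437.0, -428.0], [480.0, -387.0], [449.0, -355.0]]
px [343.4 214. ] c [ 468.5 -269.6] wh [46.4 60.9] box [[439.0, -245.0], [452.0, -304.0], [498.0, -294.0], [485.0, -235.0]]
hubpx ((157.9221954345703, 181.2548828125), (36.05465316772461, 26.885042190551758), 86.42366790771484) [[143.39999389648438, 164.10000610351562], [170.1999969482422, 162.39999389648438], [172.5, 198.39999389648438], [145.60000610351562, 200.10000610351562]]
hub [[623.0, 325.0], [627.0, 245.0], [518.0, 235.0], [514.0, 314.0]]
hub [[621.0, 322.0], [625.0, 242.0], [517.0, 233.0], [513.0, 311.0]]
knob [[472.  61.  78.]]
knob [[471.  61.  88.]]
```

View pics/crop1.png

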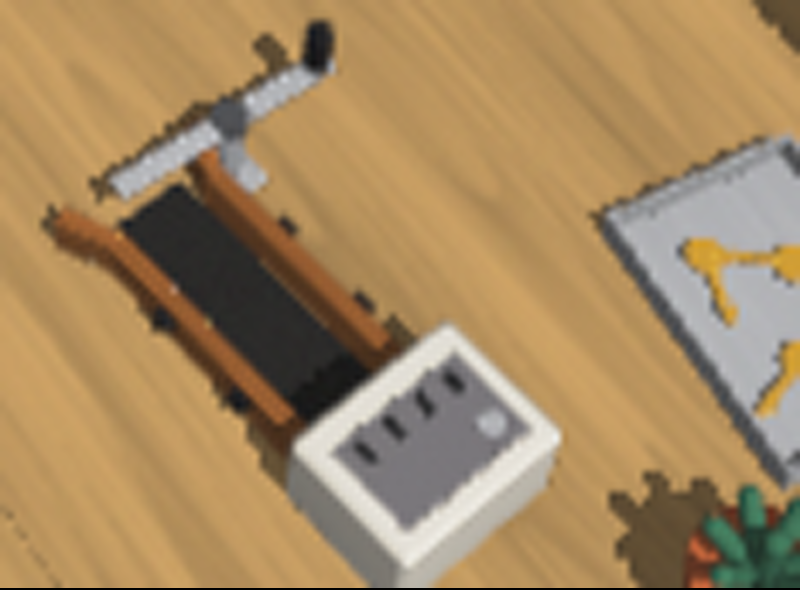

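```bash
python3 - <<'E'
from h import *
print("knobtop",tri((230.8,213.1),(284.5,209)))
print("hub",tri((171.2,162.4),(280.8,270.5)),tri((173.5,198.4),(303.5,252.5)))
E
```

```text
knobtop (array([471.77759836,  61.72185229,  76.84843373]), np.float64(0.7732398982245998))
hub (array([627.50262698, 244.14222791,  57.97732816]), np.float64(3.1598519257861724)) (array([519.44320789, 234.60009862,  54.03082542]), np.float64(0.8775623352656341))
```

Emit:
arm_command(commands="1.78 -2.62 0 0 0 0.0343 0.6;1.78 -2.62 0 0 0 0.0343 0.6;1.78 -2.62 0 0 0 0.0343 0.6;1.78 -2.62 0 0 0 0.0343 0.6;1.78 -2.62 0 0 0 0.0343 0.6", grip_force=20)

```text
time_s: 0.52
tcp_pos: [294.9, 323.3, 230.9]
eef_rot: [-3.141, -0.0, 2.892]
contact_force: [-0.5, 0.7, -0.4]
opening: 51.5
finger_force: 0.0
```

Emit:
arm_command(commands="1.78 -2.62 0 0 0 0.0343 0.6;1.78 -2.62 0 0 0 0.0343 0.6;1.78 -2.62 0 0 0 0.0343 0.6;1.78 -2.62 0 0 0 0.0343 0.6;1.78 -2.62 0 0 0 0.0343 0.6")

```text
time_s: 0.93
tcp_pos: [383.9, 192.2, 231.0]
eef_rot: [-3.141, -0.001, 3.063]
contact_force: [0.4, 1.2, 0.0]
opening: 51.3
finger_force: 0.0
```

Emit:
arm_command(commands="1.78 -2.62 0 0 0 0.0343 0.6;1.78 -2.62 0 0 0 0.0343 0.6;1.78 -2.62 0 0 0 0.0343 0.6;1.78 -2.62 0 0 0 0.0343 0.6;1.78 -2.62 0 0 0 0.0343 0.6")

```text
time_s: 1.35
tcp_pos: [472.9, 61.2, 230.9]
eef_rot: [3.142, -0.001, -3.049]
contact_force: [0.8, -0.2, 0.4]
opening: 51.3
finger_force: 0.0
```

Emit:
arm_command(commands="0 0 -3 0 0 0 0.6;0 0 -3 0 0 0 0.6;0 0 -3 0 0 0 0.6;0 0 0 0 0 0 0.6;0 0 0 0 0 0 0.6")

```text
time_s: 1.77
tcp_pos: [470.8, 62.5, 140.0]
eef_rot: [-3.141, -0.005, -3.051]
contact_force: [1.6, -0.7, -0.1]
opening: 50.7
finger_force: 0.0
```

Emit:
arm_command(commands="0 0 -3 0 0 0 0.6;0 0 -3 0 0 0 0.6;0 0 -2.4 0 0 0 0.6;0 0 0 0 0 0 0.3;0 0 0 0 0 0 0")

```text
time_s: 2.18
tcp_pos: [473.0, 63.1, 58.4]
eef_rot: [-3.142, -0.0, -3.05]
contact_force: [-0.1, -1.0, -0.1]
opening: 28.1
finger_force: 0.0
```

Emit:
arm_command(commands="0 0 0 0 0 0 0;0 0 0 0 0 0 0;0 0 0 0 0 0 0;0 0 0 0 0 0 0;0 0 0 0 0 0 0")

```text
time_s: 2.6
tcp_pos: [474.6, 63.2, 59.6]
eef_rot: [3.141, 0.005, -3.051]
contact_force: [-0.1, 0.4, 7.5]
opening: 15.0
finger_force: 22.2
```

```bash
python3 - <<'E'
import numpy as np
th=np.arctan2(.996,-.09)
dx=np.array([np.cos(th),np.sin(th)]);dy=np.array([-dx[1],dx[0]])
# knob rel. hinge, shut: 60*dy ; opens clockwise
P=[]
for a in np.linspace(0,np.pi/2,21): P.append(60*(np.cos(a)*dy+np.sin(a)*dx))
print((np.diff(np.array(P),axis=0)/10).round(2).tolist())
E
```

```text
[[-0.02, 0.47], [0.01, 0.47], [0.05, 0.47], [0.09, 0.46], [0.12, 0.45], [0.16, 0.44], [0.19, 0.43], [0.23, 0.41], [0.26, 0.39], [0.29, 0.37], [0.32, 0.35], [0.34, 0.32], [0.37, 0.3], [0.39, 0.27], [0.41, 0.23], [0.43, 0.2], [0.44, 0.17], [0.45, 0.13], [0.46, 0.1], [0.47, 0.06]]
```

Emit:
arm_command(commands="-0.02 0.47 0.3 0 0 -0.0785 0;0.01 0.47 0 0 0 -0.0785 0;0.05 0.47 0 0 0 -0.0785 0;0.09 0.46 0 0 0 -0.0785 0;0.12 0.45 0 0 0 -0.0785 0")

```text
time_s: 3.02
tcp_pos: [478.1, 85.0, 60.6]
eef_rot: [-3.141, 0.006, 2.835]
contact_force: [8.7, -4.5, -10.7]
opening: 14.9
finger_force: 21.1
```

Emit:
arm_command(commands="0.16 0.44 0 0 0 -0.0785 0;0.19 0.43 0 0 0 -0.0785 0;0.23 0.41 0 0 0 -0.0785 0;0.26 0.39 0 0 0 -0.0785 0;0.29 0.37 0 0 0 -0.0785 0")

```text
time_s: 3.43
tcp_pos: [490.2, 104.0, 60.6]
eef_rot: [-3.142, 0.009, 2.442]
contact_force: [9.1, -9.3, -10.8]
opening: 14.7
finger_force: 21.1
```

Emit:
arm_command(commands="0.32 0.35 0 0 0 -0.0785 0;0.34 0.32 0 0 0 -0.0785 0;0.37 0.30 0 0 0 -0.0785 0;0.39 0.27 0 0 0 -0.0785 0;0.41 0.23 0 0 0 -0.0785 0")

```text
time_s: 3.85
tcp_pos: [507.4, 117.0, 60.5]
eef_rot: [3.141, 0.01, 2.048]
contact_force: [6.3, -12.5, -5.8]
opening: 14.8
finger_force: 21.5
```

Emit:
arm_command(commands="0.43 0.20 0 0 0 -0.0785 0;0.44 0.17 0 0 0 -0.0785 0;0.45 0.13 0 0 0 -0.0785 0;0.46 0.10 0 0 0 -0.0785 0;0.47 0.06 0 0 0 -0.0785 0")

```text
time_s: 4.27
tcp_pos: [528.2, 122.9, 60.5]
eef_rot: [3.141, 0.01, 1.655]
contact_force: [2.2, -12.4, -1.5]
opening: 14.9
finger_force: 21.9
```

Emit:
arm_command(commands="0.2 0 0 0 0 0 0;0.2 0 0 0 0 0 0;0 0 0 0 0 0 0;0 0 0 0 0 0 0;0 0 0 0 0 0 0")

```text
time_s: 4.68
tcp_pos: [528.4, 123.0, 60.3]
eef_rot: [-3.136, 0.009, 1.66]
contact_force: [-5.7, -10.7, 4.3]
opening: 15.2
finger_force: 22.5
```

Emit:
arm_command(commands="0 0 0 0 0 0 0.5;0 0 0 0 0 0 0.5;0 0 0 0 0 0 0.5;0 0 2 0 0 0 0.5;0 0 3.5 0 0 0 0.5")

```text
time_s: 5.1
tcp_pos: [528.3, 127.4, 112.3]
eef_rot: [-3.133, 0.001, 1.663]
contact_force: [0.1, -0.2, -0.4]
opening: 42.6
finger_force: 0.0
```

Emit:
arm_command(commands="0 0 3.5 0 0 0 0.5;-1.8 -1.8 3.5 0 0 0 0.8;-2.5 -2.5 2 0 0 0 0.8;-2.5 -2.5 2 0 0 0 0.8;-2.5 -2.5 2 0 0 0 0.8")

```text
time_s: 5.52
tcp_pos: [438.4, 35.1, 245.6]
eef_rot: [3.139, -0.0, 1.664]
contact_force: [0.8, -0.7, 0.6]
opening: 68.3
finger_force: 0.0
```

Emit:
arm_command(commands="-2.5 -2.5 0 0 0 0 0.8;-2.5 -2.5 0 0 0 0 0.8;-2.5 -2.5 0 0 0 0 0.8;-1 -1 0 0 0 0 0.8;0 0 0 0 0 0 0.8")

```text
time_s: 5.93
tcp_pos: [352.2, -50.9, 244.8]
eef_rot: [3.14, 0.001, 1.659]
contact_force: [0.3, 0.5, -0.5]
opening: 68.4
finger_force: 0.0
```

```bash
python3 - <<'E'
from h import *
print(arm.state()["joint_positions"].round(3))
t=arm.get_image("top");banks(t)
a=cv2.resize(t[140:235,130:270],None,fx=3.5,fy=3.5,interpolation=2)
b=cv2.resize(t[165:265,315:415],None,fx=3,fy=3,interpolation=2)
o=np.zeros((340,800,3),np.uint8);o[:332,:490]=a[:332];o[:300,495:795]=b
cv2.imwrite("pics/c2.png",o[:,:,::-1])
E
```

```text
[-0.143 -0.055 -0.291  1.334 -0.     1.339]
px [385.  222.5] c [ 442.8 -391.2] wh [59.  44.9] box [[406.0, -395.0], [437.0, -428.0], [480.0, -387.0], [449.0, -355.0]]
px [343.4 214. ] c [ 468.5 -269.6] wh [46.7 60.7] box [[439.0, -245.0], [452.0, -304.0], [498.0, -294.0], [485.0, -235.0]]
```

View pics/c2.png

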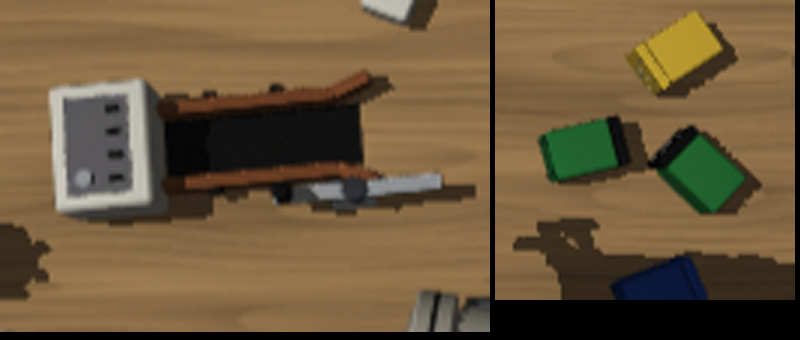

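Emit:
arm_command(commands="1.175 -2.24 0 0 0 0.0128 1;1.175 -2.24 0 0 0 0.0128 1;1.175 -2.24 0 0 0 0.0128 1;1.175 -2.24 0 0 0 0.0128 1;1.175 -2.24 0 0 0 0.0128 1", grip_force=60)

```text
time_s: 6.4
tcp_pos: [414.8, -162.0, 244.1]
eef_rot: [3.14, 0.0, 1.729]
contact_force: [0.6, 0.0, -0.4]
opening: 85.6
finger_force: 0.0
```

Emit:
arm_command(commands="1.175 -2.24 0 0 0 0.0128 1;1.175 -2.24 0 0 0 0.0128 1;1.175 -2.24 0 0 0 0.0128 1;1.175 -2.24 0 0 0 0.0128 1;1.175 -2.24 0 0 0 0.0128 1")

```text
time_s: 6.82
tcp_pos: [473.8, -274.1, 243.6]
eef_rot: [3.141, 0.0, 1.793]
contact_force: [1.3, -0.2, -0.2]
opening: 85.2
finger_force: 0.0
```

Emit:
arm_command(commands="0 0 -3.5 0 0 0 1;0 0 -3.5 0 0 0 1;0 0 -3.5 0 0 0 1;0 0 -2.5 0 0 0 1;0 0 0 0 0 0 1")

```text
time_s: 7.23
tcp_pos: [469.1, -270.7, 107.7]
eef_rot: [-3.134, -0.008, 1.792]
contact_force: [-0.6, 0.5, -0.4]
opening: 85.4
finger_force: 0.0
```

```bash
python3 - <<'E'
from h import *
t=arm.get_image("scene")
a=cv2.resize(t[100:200,170:300],None,fx=5,fy=5,interpolation=2)
cv2.imwrite("pics/c3.png",a[:,:,::-1]);banks(arm.get_image("top"))
E
```

```text
px [339.8 215.1] c [ 466.7 -261.4] wh [46.  43.9] box [[440.0, -245.0], [449.0, -288.0], [494.0, -278.0], [485.0, -235.0]]
```

View pics/c3.png

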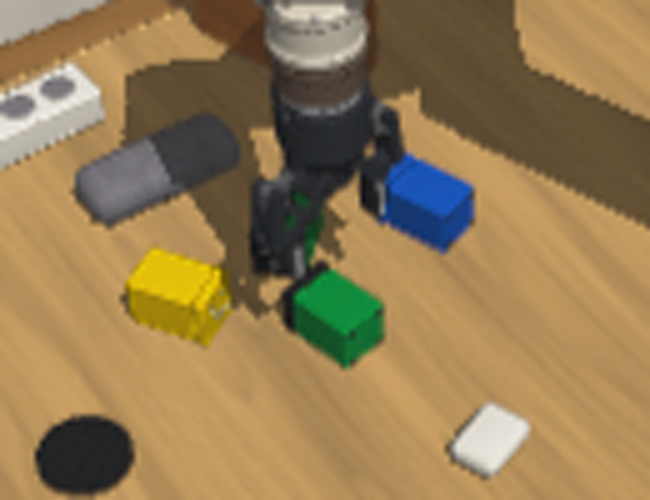

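Emit:
arm_command(commands="0.1 -0.2 -3.5 0 0 0 1;0 0 -3.5 0 0 0 1;0 0 -2.7 0 0 0 1;0 0 0 0 0 0 1;0 0 0 0 0 0 0")

```text
time_s: 7.75
tcp_pos: [473.5, -275.7, 18.1]
eef_rot: [3.141, 0.0, 1.791]
contact_force: [0.6, -0.6, 1.9]
opening: 75.3
finger_force: 0.0
```

Emit:
arm_command(commands="0 0 0 0 0 0 0;0 0 0 0 0 0 0;0 0 0 0 0 0 0;0 0 0 0 0 0 0;0 0 0 0 0 0 0")

```text
time_s: 8.17
tcp_pos: [474.4, -277.1, 20.4]
eef_rot: [3.138, 0.004, 1.79]
contact_force: [-1.7, 0.1, 6.2]
opening: 49.4
finger_force: 64.7
```

Emit:
arm_command(commands="0 0 2 0 0 0 0;0 0 3 0 0 0 0;0 0 3 0 0 0 0;0 0 0 0 0 0 0;0 0 0 0 0 0 0")

```text
time_s: 8.58
tcp_pos: [474.8, -276.9, 100.5]
eef_rot: [3.136, 0.005, 1.79]
contact_force: [-0.6, -0.8, -3.1]
opening: 48.9
finger_force: 63.7
```

Emit:
arm_command(commands="-0.46 0.19 0 0 0 0.12 0;-0.46 0.19 0 0 0 0.12 0;-0.46 0.19 0 0 0 0.12 0;-0.46 0.19 0 0 0 0.12 0;-0.46 0.19 0 0 0 0.12 0")

```text
time_s: 9.0
tcp_pos: [448.2, -265.4, 95.7]
eef_rot: [-3.141, -0.003, 2.396]
contact_force: [-0.1, 0.5, -2.9]
opening: 48.7
finger_force: 63.4
```

Emit:
arm_command(commands="-0.46 0.19 0 0 0 0.12 0;-0.46 0.19 0 0 0 0.12 0;-0.46 0.19 0 0 0 0.12 0;-0.46 0.19 0 0 0 0.12 0;-0.46 0.19 0 0 0 0.12 0")

```text
time_s: 9.42
tcp_pos: [425.2, -255.9, 95.7]
eef_rot: [3.14, -0.002, 2.996]
contact_force: [0.6, 0.8, -2.6]
opening: 49.2
finger_force: 63.4
```

Emit:
arm_command(commands="-0.46 0.19 0 0 0 0.12 0;-0.46 0.19 0 0 0 0.12 0;-0.46 0.19 0 0 0 0.12 0;-0.46 0.19 0 0 0 0.12 0;-0.46 0.19 0 0 0 0.12 0")

```text
time_s: 9.83
tcp_pos: [402.2, -246.4, 95.8]
eef_rot: [3.139, -0.001, -2.687]
contact_force: [0.7, 0.3, -2.3]
opening: 49.1
finger_force: 63.4
```

Emit:
arm_command(commands="-0.46 0.19 0 0 0 0.12 0;-0.46 0.19 0 0 0 0.12 0;-0.46 0.19 0 0 0 0.12 0;-0.46 0.19 0 0 0 0.12 0;-0.46 0.19 0 0 0 0.12 0")

```text
time_s: 10.25
tcp_pos: [379.2, -236.9, 95.9]
eef_rot: [3.139, 0.0, -2.087]
contact_force: [0.0, 0.3, -2.5]
opening: 49.3
finger_force: 63.4
```

Emit:
arm_command(commands="-0.46 0.19 0 0 0 0.12 0;-0.46 0.19 0 0 0 0.12 0;-0.46 0.19 0 0 0 0.12 0;-0.46 0.19 0 0 0 0.12 0;-0.46 0.19 0 0 0 0.12 0")

```text
time_s: 10.67
tcp_pos: [356.3, -227.3, 96.0]
eef_rot: [3.14, 0.002, -1.487]
contact_force: [0.2, -0.1, -3.0]
opening: 48.7
finger_force: 63.4
```

Emit:
arm_command(commands="0 0 -3 0 0 0 0;0 0 -3 0 0 0 0;0 0 -1 0 0 0 0;0 0 0 0 0 0 0;0 0 0 0 0 0 0")

```text
time_s: 11.08
tcp_pos: [356.2, -227.4, 26.0]
eef_rot: [3.139, 0.002, -1.493]
contact_force: [-0.0, -0.6, -2.7]
opening: 49.4
finger_force: 63.4
```

Emit:
arm_command(commands="0 0 -0.6 0 0 0 0;0 0 0 0 0 0 0.6;0 0 0 0 0 0 1;0 0 0 0 0 0 1;0 0 0 0 0 0 1")

```text
time_s: 11.5
tcp_pos: [358.1, -228.7, 21.8]
eef_rot: [-3.14, -0.001, -1.493]
contact_force: [-0.3, 0.8, 0.0]
opening: 84.3
finger_force: 0.0
```

Emit:
arm_command(commands="0 0 2.5 0 0 0 1;0 0 3.5 0 0 0 1;0 -0.2 0 -0.1118 -0.0088 0 1;0 0 0 -0.1118 -0.0088 0 1;0 0 0 -0.1118 -0.0088 0 1")

```text
time_s: 11.92
tcp_pos: [359.1, -231.6, 83.4]
eef_rot: [-3.135, -0.344, -1.497]
contact_force: [-0.5, 0.3, -0.2]
opening: 85.4
finger_force: 0.0
```

Emit:
arm_command(commands="0 0 0 -0.1118 -0.0088 0 1;0 0 0 -0.1118 -0.0088 0 1;0 0 0 -0.1118 -0.0088 0 1;0 0 0 -0.1118 -0.0088 0 1;0 0 0 0 0 0 1")

```text
time_s: 12.33
tcp_pos: [356.3, -227.8, 79.2]
eef_rot: [3.135, -0.786, -1.482]
contact_force: [-1.0, 0.2, -0.4]
opening: 85.2
finger_force: 0.0
```

```bash
python3 - <<'E'
from h import *
s=arm.state();print(s["tcp_pos"].round(1),s["eef_rot"].round(3),s["joint_positions"].round(2))
t=arm.get_image("scene")
a=cv2.resize(t[110:210,180:330],None,fx=5,fy=5,interpolation=2)
cv2.imwrite("pics/c4.png",a[:,:,::-1]);banks(arm.get_image("top"))
E
```

```text
[ 356.3 -227.8   79.2] [ 3.135 -0.786 -1.482] [-0.04  0.23 -0.78  0.44 -0.78 -1.75]
px [385.2 222.5] c [ 443.4 -392. ] wh [59.  46.8] box [[406.0, -395.0], [438.0, -429.0], [481.0, -389.0], [449.0, -355.0]]
```

View pics/c4.png

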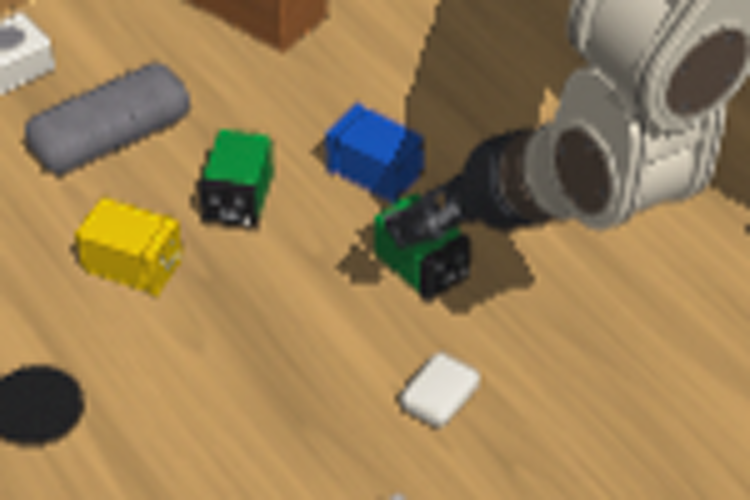

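Emit:
arm_command(commands="0 0 -2.5 0 0 0 1;0 0 -2.5 0 0 0 1;0 0 -1.8 0 0 0 1;0 0 0 0 0 0 1;0 0 0 0 0 0 1", grip_force=80)

```text
time_s: 12.85
tcp_pos: [357.3, -231.1, 13.2]
eef_rot: [3.141, -0.784, -1.495]
contact_force: [0.1, -0.7, 1.1]
opening: 85.6
finger_force: 0.0
```

Emit:
arm_command(commands="0 0 0 0 0 0 0;0 0 0 0 0 0 0;0 0 0 0 0 0 0;0 0 0 0 0 0 0;0 0 0 0 0 0 0")

```text
time_s: 13.27
tcp_pos: [358.5, -230.5, 14.4]
eef_rot: [-3.137, -0.787, -1.496]
contact_force: [0.8, 2.2, 6.5]
opening: 49.1
finger_force: 82.2
```

Emit:
arm_command(commands="0 0 2 0 0 0 0;0 0 3 0 0 0 0;0 0 3 0 0 0 0;0 0 3 0 0 0 0;0 0 0 0 0 0 0")

```text
time_s: 13.68
tcp_pos: [360.3, -230.3, 127.8]
eef_rot: [-3.128, -0.786, -1.502]
contact_force: [1.0, 0.8, -2.1]
opening: 49.0
finger_force: 83.8
```

Emit:
arm_command(commands="0 0 1 0.1118 0.0088 0 0;0 0 1 0.1118 0.0088 0 0;1.09 2.07 0 0.1118 0.0088 0 0;1.09 2.07 0 0.1118 0.0088 0 0;1.09 2.07 0 0.1118 0.0088 0 0")

```text
time_s: 14.1
tcp_pos: [390.1, -166.8, 143.4]
eef_rot: [-3.14, -0.218, -1.494]
contact_force: [0.4, 0.4, -3.7]
opening: 49.1
finger_force: 83.6
```

Emit:
arm_command(commands="1.09 2.07 0 0.1118 0.0088 0 0;1.09 2.07 0 0.1118 0.0088 0 0;1.09 2.07 0 0.1118 0.0088 0 0;1.09 2.07 0 0.1118 0.0088 0 0;1.09 2.07 0 0.1118 0.0088 0 0")

```text
time_s: 14.52
tcp_pos: [445.1, -63.8, 142.9]
eef_rot: [-3.141, 0.341, -1.493]
contact_force: [0.1, 1.0, -3.4]
opening: 49.4
finger_force: 83.6
```

Emit:
arm_command(commands="1.09 2.07 0 0.1118 0.0088 0 0;1.09 2.07 0 0.1118 0.0088 0 0;1.09 2.07 0 0.1118 0.0088 0 0;1.09 2.07 0 0.1118 0.0088 0 0;1.09 2.07 0 0 0 0 0")

```text
time_s: 14.93
tcp_pos: [497.8, 37.5, 137.1]
eef_rot: [3.125, 0.79, -1.508]
contact_force: [0.3, -0.3, -3.5]
opening: 49.4
finger_force: 83.9
```

Emit:
arm_command(commands="1.09 2.07 0 0 0 0 0;1.09 2.07 0 0 0 0 0;1.09 2.07 0 0 0 0 0;0 0 0 0 0 0 0;0 0 0 0 0 0 0")

```text
time_s: 15.35
tcp_pos: [530.9, 102.0, 141.5]
eef_rot: [3.138, 0.784, -1.492]
contact_force: [-0.4, 0.6, -2.8]
opening: 49.1
finger_force: 83.8
```

```bash
python3 - <<'E'
from h import *
s=arm.state();print(s["tcp_pos"].round(1),s["eef_rot"].round(3),s["joint_positions"].round(2))
t=arm.get_image("scene");u=arm.get_image("top");cv2.imwrite("pics/t5.png",u[:,:,::-1])
o=np.zeros((400,800,3),np.uint8)
o[:,:400]=cv2.resize(t[190:290,220:320],None,fx=4,fy=4,interpolation=2)
o[:,400:]=cv2.resize(u[140:240,150:250],None,fx=4,fy=4,interpolation=2)
cv2.imwrite("pics/c5.png",o[:,:,::-1])
E
```

```text
[530.9 102.  141.5] [ 3.138  0.784 -1.492] [-0.2   0.55 -0.04  1.26  0.74 -1.96]
```

View pics/c5.png

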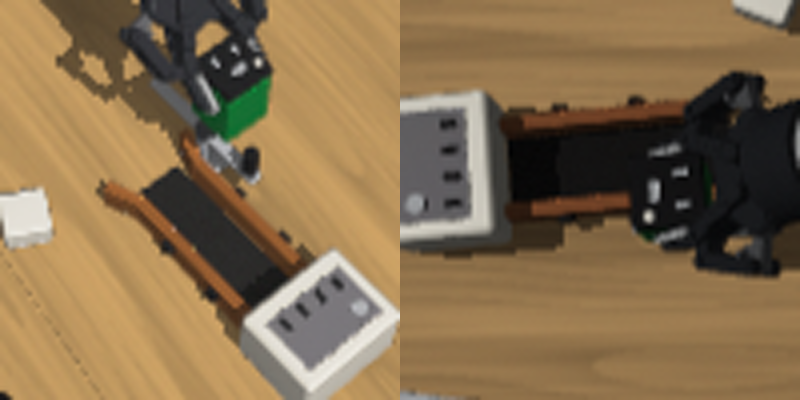

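```bash
python3 - <<'E'
from h import *
t=cv2.imread("pics/top0.png");v=t.max(2).astype(float)
print(v[170:200,200].astype(int))
up=[];lo=[]
for c in range(186,224):
    col=v[:,c]
    k=np.where(col[172:196]<45)[0]+172
    a,b=k.min(),k.max()
    f=lambda i,j:i+(45-col[i])/(col[j]-col[i])*(j-i)
    up.append((c,f(a,a-1)));lo.append((c,f(b,b+1)))
for nm,L,z in(("up",up,2),("lo",lo,32)):
    w=cast("top",np.array(L),z)[:,:2]; k=np.polyfit(w[:,1],w[:,0],1)
    print(nm,"slope dx/dy",k[0].round(4),"x at y=84,185,238:",np.polyval(k,[84,185,238]).round(1),"res",np.std(w[:,0]-np.polyval(k,w[:,1])).round(2))
E
```

```text
[ 81  28  20  11  18  18  17  18  17  17  17  18  18  17  17  17  18  17
  56  98 103 105  79  38  52  59  86 120 117 120]
up slope dx/dy 0.1453 x at y=84,185,238: [602.7 617.4 625.1] res 13.81
lo slope dx/dy -0.1114 x at y=84,185,238: [544.4 533.1 527.2] res 1.07
```

```bash
python3 - <<'E'
from h import *
t=cv2.imread("pics/top0.png");v=t.max(2).astype(float)
U=[];L=[]
for c in range(186,222):
    col=v[:,c]
    i=180
    while col[i-1]<55:i-=1
    U.append((c,i-(55-col[i])/(col[i-1]-col[i])))
    j=180
    while col[j+1]<55:j+=1
    L.append((c,j+(55-col[j])/(col[j+1]-col[j])))
for nm,Q in(("up",U),("lo",L)):
    w=cast("top",np.array(Q),32)[:,:2];
    for _ in range(3):
        k=np.polyfit(w[:,1],w[:,0],1);r=abs(w[:,0]-np.polyval(k,w[:,1]));w=w[r<=max(1.5,2*r.std())]
    print(nm,len(w),k[0].round(4),np.polyval(k,[84,185,238]).round(1))
E
```

```text
up 36 -0.0858 [615.4 606.7 602.2]
lo 36 -0.0885 [560.4 551.4 546.8]
```

Emit:
arm_command(commands="1.22 2.05 0 0 0 0.009 0;1.22 2.05 0 0 0 0 0;1.22 2.05 0 0 0 0 0;1.22 2.05 0 0 0 0 0;0 0 0 0 0 0 0")

```text
time_s: 15.87
tcp_pos: [581.7, 185.1, 143.0]
eef_rot: [-3.139, 0.786, -1.479]
contact_force: [0.4, 0.4, -2.7]
opening: 49.2
finger_force: 83.9
```

Emit:
arm_command(commands="0 0 -2 0 0 0 0;0 0 -2 0 0 0 0;0 0 -2 0 0 0 0;0 0 0 0 0 0 0;0 0 0 0 0 0 0")

```text
time_s: 16.28
tcp_pos: [579.2, 182.0, 81.8]
eef_rot: [3.135, 0.785, -1.49]
contact_force: [0.9, -0.1, -2.1]
opening: 49.2
finger_force: 83.9
```

```bash
python3 - <<'E'
from h import *
s=arm.state();print(s["tcp_pos"].round(1),s["eef_rot"].round(3),s["contact_force"].round(1))
t=arm.get_image("scene");u=arm.get_image("top");cv2.imwrite("pics/t6.png",u[:,:,::-1]);cv2.imwrite("pics/s6.png",t[:,:,::-1])
o=np.zeros((400,800,3),np.uint8)
o[:,:400]=cv2.resize(t[205:285,240:320],None,fx=5,fy=5,interpolation=2)
o[:,400:]=cv2.resize(u[140:220,150:230],None,fx=5,fy=5,interpolation=2)
cv2.imwrite("pics/c6.png",o[:,:,::-1])
E
```

```text
[579.2 182.   81.8] [ 3.135  0.785 -1.49 ] [ 0.9 -0.1 -2.1]
```

View pics/c6.png

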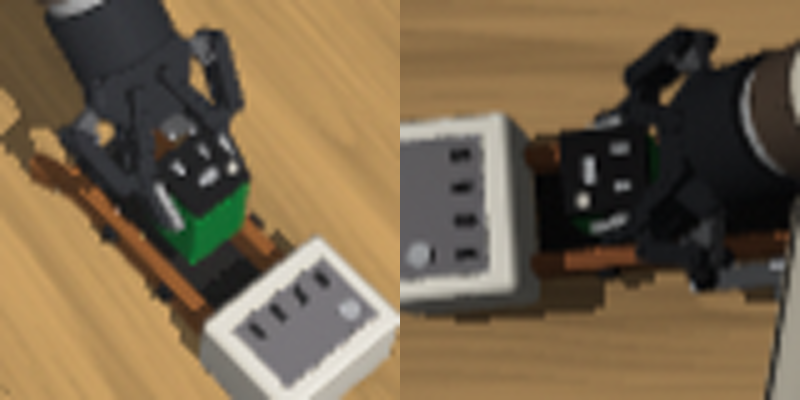

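Emit:
arm_command(commands="0 0 -0.7 0 0 0 0;0 0 -0.7 0 0 0 0;0 0 -0.6 0 0 0 0;0 0 0 0 0 0 0;0 0 0 0 0 0 0")

```text
time_s: 16.8
tcp_pos: [580.1, 183.1, 62.5]
eef_rot: [3.139, 0.785, -1.485]
contact_force: [0.2, -0.2, -3.2]
opening: 49.5
finger_force: 83.9
```

Emit:
arm_command(commands="0 0 -0.5 0 0 0 0;0 0 -0.5 0 0 0 0;0 0 0 0 0 0 0;0 0 0 0 0 0 0;0 0 0 0 0 0 0")

```text
time_s: 17.22
tcp_pos: [580.6, 183.1, 53.0]
eef_rot: [3.141, 0.785, -1.484]
contact_force: [-0.0, -0.9, -2.0]
opening: 49.0
finger_force: 83.9
```

Emit:
arm_command(commands="0 0 -0.5 0 0 0 0;0 0 -0.4 0 0 0 0;0 0 0 0 0 0 0;0 0 0 0 0 0 0;0 0 0 0 0 0 0")

```text
time_s: 17.63
tcp_pos: [580.2, 184.7, 44.7]
eef_rot: [3.14, 0.788, -1.484]
contact_force: [-0.6, 7.0, -0.5]
opening: 49.4
finger_force: 84.2
```

Emit:
arm_command(commands="0 0 -0.3 0 0 0 0;0 0 0 0 0 0 0;0 0 0 0 0 0 0;0 0 0 0 0 0 0;0 0 0 0 0 0 0")

```text
time_s: 18.05
tcp_pos: [580.7, 186.2, 43.1]
eef_rot: [-3.141, 0.792, -1.482]
contact_force: [-0.6, 11.1, 2.3]
opening: 49.0
finger_force: 84.5
```

```bash
python3 - <<'E'
from h import *
s=arm.state();print(s["contact_force"].round(1),s["ft_torque"].round(2))
t=arm.get_image("scene");u=arm.get_image("top")
o=np.zeros((500,800,3),np.uint8)
o[:,:400]=cv2.resize(t[195:295,240:320],None,fx=5,fy=5,interpolation=2)
o[:400,400:]=cv2.resize(u[150:230,160:240],None,fx=5,fy=5,interpolation=2)
cv2.imwrite("pics/c7.png",o[:,:,::-1])
E
```

```text
[-0.6 11.1  2.3] [ 0.72  0.19 -0.75]
```

View pics/c7.png

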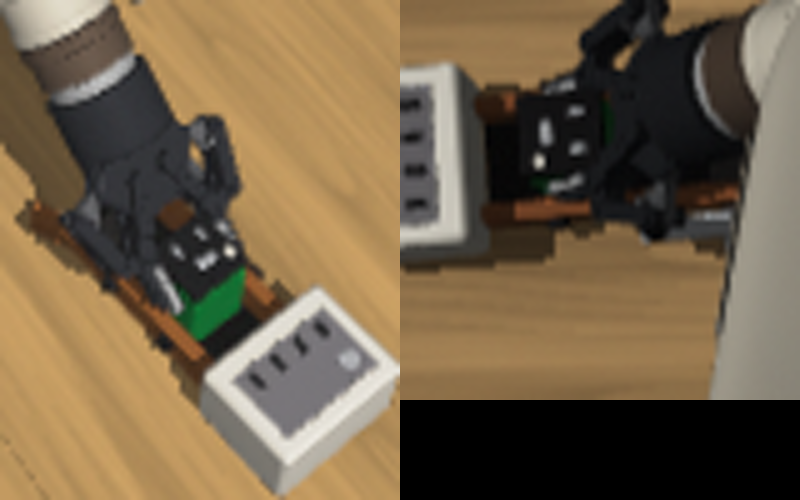

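Emit:
arm_command(commands="-0.04 0.4 0 0 0 0 0;-0.04 0.4 0 0 0 0 0;-0.04 0.4 0 0 0 0 0;0 0 0 0 0 0 0;0 0 0 0 0 0 0")

```text
time_s: 18.57
tcp_pos: [579.0, 195.0, 40.5]
eef_rot: [3.14, 0.785, -1.484]
contact_force: [-0.4, 0.1, -2.4]
opening: 49.0
finger_force: 84.0
```

Emit:
arm_command(commands="0 0 -0.3 0 0 0 0;0 0 0 0 0 0 0;0 0 0 0 0 0 0;0 0 0 0 0 0 0;0 0 0 0 0 0 0")

```text
time_s: 18.98
tcp_pos: [579.5, 194.9, 38.0]
eef_rot: [3.141, 0.785, -1.484]
contact_force: [-0.2, 0.8, -3.0]
opening: 48.6
finger_force: 84.0
```

Emit:
arm_command(commands="0 0 -0.15 0 0 0 0;0 0 0 0 0 0 0;0 0 0 0 0 0 0;0 0 -0.15 0 0 0 0;0 0 0 0 0 0 0")

```text
time_s: 19.4
tcp_pos: [579.7, 195.0, 36.7]
eef_rot: [-3.141, 0.787, -1.485]
contact_force: [-2.4, -3.0, 6.5]
opening: 48.9
finger_force: 85.1
```

Emit:
arm_command(commands="0 0 -0.15 0 0 0 0;0 0 0 0 0 0 0;0 0 0 0 0 0 0;0 0 0 0 0 0 0;0 0 0 0 0 0 0")

```text
time_s: 19.82
tcp_pos: [579.8, 195.1, 36.7]
eef_rot: [-3.141, 0.788, -1.485]
contact_force: [-4.8, -6.3, 12.5]
opening: 49.5
finger_force: 85.8
```

Emit:
arm_command(commands="-0.04 0.4 0.25 0 0 0 0;-0.04 0.5 0 0 0 0 0;-0.04 0.5 0 0 0 0 0;-0.04 0.4 0 0 0 0 0;0 0 0 0 0 0 0")

```text
time_s: 20.23
tcp_pos: [578.3, 214.3, 36.7]
eef_rot: [-3.139, 0.786, -1.481]
contact_force: [1.9, 0.9, 1.7]
opening: 49.4
finger_force: 84.6
```

Emit:
arm_command(commands="-0.03 0.3 0 0 0 0 0;-0.03 0.3 0 0 0 0 0;0 0.2 0 0 0 0 0;0 0 0 0 0 0 0;0 0 0 0 0 0 0")

```text
time_s: 20.65
tcp_pos: [577.9, 221.3, 36.7]
eef_rot: [-3.14, 0.786, -1.483]
contact_force: [1.7, -2.5, 5.0]
opening: 48.9
finger_force: 84.8
```

Emit:
arm_command(commands="0 0.2 0 0 0 0 0;0 0 0 0 0 0 0;0 0.2 0 0 0 0 0;0 0 0 0 0 0 0;0 0 0 0 0 0 0")

```text
time_s: 21.07
tcp_pos: [577.9, 221.4, 36.6]
eef_rot: [3.141, 0.781, -1.488]
contact_force: [-3.9, -22.1, 13.1]
opening: 49.2
finger_force: 86.9
```

Emit:
arm_command(commands="0 0.2 0 0 0 0 0;0 0 0 0 0 0 0;0 0.2 0 0 0 0 0;0 0 0 0 0 0 0;0 0 0 0 0 0 0")

```text
time_s: 21.48
tcp_pos: [577.9, 221.4, 36.6]
eef_rot: [3.14, 0.776, -1.493]
contact_force: [-9.7, -41.9, 21.5]
opening: 49.1
finger_force: 89.1
```

Emit:
arm_command(commands="0.05 -0.5 0 0 0 0 0;0 0 0 0 0 0 0;0 0 0 0 0 0 0.75;0 0 0 0 0 0 0.75;0 0 0 0 0 0 0.75")

```text
time_s: 21.9
tcp_pos: [576.9, 224.6, 35.2]
eef_rot: [3.139, 0.785, -1.485]
contact_force: [1.2, -0.4, 0.2]
opening: 64.2
finger_force: 0.0
```

Emit:
arm_command(commands="0 0 1 0 0 0 0.75;0 0 2 0 0 0 0.75;0 0 3.5 0 0 0 0.75;0 0 3.5 0 0 0 0.75;0 0 3.5 0 0 0 0.75")

```text
time_s: 22.32
tcp_pos: [576.8, 224.9, 172.4]
eef_rot: [3.139, 0.785, -1.484]
contact_force: [0.4, 0.6, -0.3]
opening: 64.2
finger_force: 0.0
```

Emit:
arm_command(commands="-1.7 -3.6 0 0 0 0 1;-1.7 -3.6 0 0 0 0 1;-1.7 -3.6 0 0 0 0 1;-1.7 -3.6 0 0 0 0 1;-1.7 -3.6 0 0 0 0 1")

```text
time_s: 22.73
tcp_pos: [491.7, 43.6, 171.8]
eef_rot: [-3.141, 0.785, -1.481]
contact_force: [1.8, -1.0, 0.1]
opening: 85.3
finger_force: 0.0
```

```bash
python3 - <<'E'
from h import *
s=arm.state();print(s["tcp_pos"].round(1),s["eef_rot"].round(3),s["joint_positions"].round(2))
t=arm.get_image("scene");u=arm.get_image("top");banks(u)
o=np.zeros((500,800,3),np.uint8)
o[:,:400]=cv2.resize(t[195:295,240:320],None,fx=5,fy=5,interpolation=2)
o[:400,400:]=cv2.resize(u[150:230,160:240],None,fx=5,fy=5,interpolation=2)
cv2.imwrite("pics/c8.png",o[:,:,::-1])
E
```

```text
[491.7  43.6 171.8] [-3.141  0.785 -1.481] [-0.32  0.5  -0.04  1.41  0.71 -2.12]
px [385.1 228. ] c [ 433.1 -391.4] wh [44.6 31.8] box [[406.0, -395.0], [428.0, -418.0], [460.0, -388.0], [438.0, -365.0]]
```

View pics/c8.png

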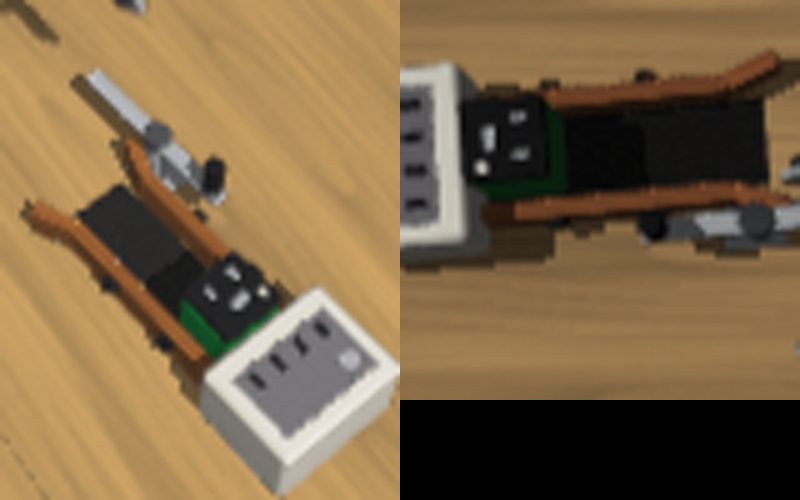

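Emit:
arm_command(commands="-0.3 -3.08 0 -0.1118 -0.0098 0 1;-0.3 -3.08 0 -0.1118 -0.0098 0 1;-0.3 -3.08 0 -0.1118 -0.0098 0 1;-0.3 -3.08 0 -0.1118 -0.0098 0 1;-0.3 -3.08 0 -0.1118 -0.0098 0 1")

```text
time_s: 23.25
tcp_pos: [478.6, -110.8, 172.4]
eef_rot: [-3.139, 0.218, -1.483]
contact_force: [0.1, -0.4, -0.3]
opening: 85.6
finger_force: 0.0
```

Emit:
arm_command(commands="-0.3 -3.08 0 -0.1118 -0.0098 0 1;-0.3 -3.08 0 -0.1118 -0.0098 0 1;-0.3 -3.08 0 -0.1118 -0.0098 0 1;-0.3 -3.08 0 -0.1118 -0.0098 0 1;-0.3 -3.08 0 -0.1118 -0.0098 0 1")

```text
time_s: 23.67
tcp_pos: [463.9, -264.3, 172.7]
eef_rot: [-3.138, -0.343, -1.483]
contact_force: [-0.0, -1.2, -0.0]
opening: 85.2
finger_force: 0.0
```

Emit:
arm_command(commands="-0.3 -3.08 0 -0.1118 -0.0098 0 1;-0.3 -3.08 0 -0.1118 -0.0098 0 1;-0.3 -3.08 0 -0.1118 -0.0098 0 1;-0.3 -3.08 0 -0.1118 -0.0098 0 1;0 0 0 0 0 -0.1128 1")

```text
time_s: 24.08
tcp_pos: [441.6, -384.8, 161.3]
eef_rot: [3.135, -0.787, -1.592]
contact_force: [-4.4, 2.5, -4.5]
opening: 85.3
finger_force: 0.0
```

Emit:
arm_command(commands="0 0 0 0 0 -0.1128 1;0 0 0 0 0 -0.1128 1;0 0 0 0 0 -0.1128 1;0 0 0 0 0 -0.1128 1;0 0 0 0 0 -0.1128 1")

```text
time_s: 24.5
tcp_pos: [452.0, -385.4, 171.3]
eef_rot: [-3.14, -0.785, -2.165]
contact_force: [0.2, -1.1, -0.5]
opening: 85.4
finger_force: 0.0
```

Emit:
arm_command(commands="0 0 0 0 0 -0.1128 1;0 0 0 0 0 -0.1128 1;0 0 0 0 0 0 1;0 0 0 0 0 0 1;0 0 0 0 0 0 1")

```text
time_s: 24.92
tcp_pos: [451.0, -386.4, 170.6]
eef_rot: [3.141, -0.786, -2.383]
contact_force: [0.0, -0.1, -0.4]
opening: 85.2
finger_force: 0.0
```

```bash
python3 - <<'E'
from h import *
s=arm.state();print(s["tcp_pos"].round(1),s["eef_rot"].round(3),s["joint_positions"].round(2))
t=arm.get_image("scene");u=arm.get_image("top");banks(u);print("scene:");banks(t,50,"scene")
o=np.zeros((400,800,3),np.uint8)
o[:,:400]=cv2.resize(t[90:190,180:280],None,fx=4,fy=4,interpolation=2)
o[:,400:]=cv2.resize(u[165:265,320:420],None,fx=4,fy=4,interpolation=2)
cv2.imwrite("pics/c9.png",o[:,:,::-1])
E
```

```text
[ 451.  -386.4  170.6] [ 3.141 -0.786 -2.383] [-0.37  0.72  0.35  1.6  -0.7  -0.99]
px [385.5 223.9] c [ 439.8 -388.6] wh [64.5 35. ] box [[405.0, -378.0], [412.0, -412.0], [475.0, -399.0], [468.0, -365.0]]
scene:
px [228.4 142.8] c [ 451.5 -378. ] wh [82.1 53. ] box [[407.0, -398.0], [452.0, -427.0], [496.0, -358.0], [451.0, -329.0]]
```

View pics/c9.png

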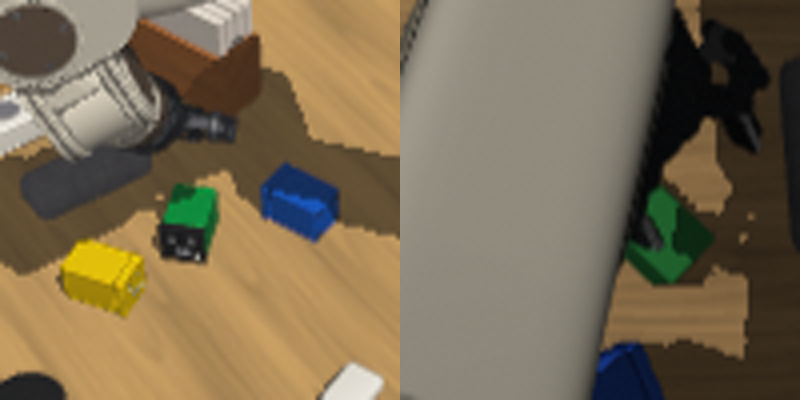

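Emit:
arm_command(commands="-0.1 -0.1 -3 0 0 0 1;0 0 -3 0 0 0 1;0 0 -3 0 0 0 1;0 0 -2 0 0 0 1;0 0 0 0 0 0 1")

```text
time_s: 25.43
tcp_pos: [446.8, -386.3, 57.7]
eef_rot: [3.132, -0.788, -2.379]
contact_force: [-0.4, -0.1, -0.6]
opening: 85.4
finger_force: 0.0
```

Emit:
arm_command(commands="0 0 -2 0 0 0 1;0 0 -1.5 0 0 0 1;0 0 -1.2 0 0 0 1;0 0 0 0 0 0 1;0 0 0 0 0 0 1")

```text
time_s: 25.85
tcp_pos: [449.7, -388.1, 15.0]
eef_rot: [-3.141, -0.786, -2.386]
contact_force: [0.3, -0.6, -0.2]
opening: 85.5
finger_force: 0.0
```

Emit:
arm_command(commands="0 0 0 0 0 0 0;0 0 0 0 0 0 0;0 0 0 0 0 0 0;0 0 0 0 0 0 0;0 0 0 0 0 0 0")

```text
time_s: 26.27
tcp_pos: [450.5, -388.3, 15.3]
eef_rot: [-3.139, -0.786, -2.388]
contact_force: [1.9, 2.4, 4.9]
opening: 49.4
finger_force: 83.2
```

Emit:
arm_command(commands="0 0 2.5 0 0 0 0;0 0 3 0 0 0 0;0 0 3 0 0 0.1128 0;0 0 3 0 0 0.1128 0;0 0 2 0 0 0.1128 0")

```text
time_s: 26.68
tcp_pos: [450.8, -388.3, 150.4]
eef_rot: [-3.14, -0.786, -2.044]
contact_force: [0.9, -0.1, -3.6]
opening: 49.3
finger_force: 83.8
```

Emit:
arm_command(commands="-0.3 2.4 0 0 0 0.1128 0;-0.3 2.4 0 0 0 0.1128 0;-0.3 2.4 0 0 0 0.1128 0;-0.3 2.4 0 0 0 0.1128 0;-0.3 2.4 0 0 0 0.1128 0")

```text
time_s: 27.1
tcp_pos: [433.5, -266.5, 148.1]
eef_rot: [3.14, -0.784, -1.477]
contact_force: [-0.3, 0.7, -3.1]
opening: 49.4
finger_force: 83.8
```

Emit:
arm_command(commands="-0.3 2.4 0 0.1118 0.0098 0 0;-0.3 2.4 0 0.1118 0.0098 0 0;-0.3 2.4 0 0.1118 0.0098 0 0;-0.3 2.4 0 0.1118 0.0098 0 0;-0.3 2.4 0 0.1118 0.0098 0 0")

```text
time_s: 27.52
tcp_pos: [419.2, -146.4, 149.5]
eef_rot: [-3.141, -0.219, -1.484]
contact_force: [-0.3, -0.1, -4.1]
opening: 48.9
finger_force: 83.8
```

Emit:
arm_command(commands="-0.3 2.4 0 0.1118 0.0098 0 0;-0.3 2.4 0 0.1118 0.0098 0 0;-0.3 2.4 0 0.1118 0.0098 0 0;-0.3 2.4 0 0.1118 0.0098 0 0;-0.3 2.4 0 0.1118 0.0098 0 0")

```text
time_s: 27.93
tcp_pos: [404.7, -27.5, 149.6]
eef_rot: [-3.141, 0.34, -1.484]
contact_force: [0.3, 0.4, -3.4]
opening: 49.1
finger_force: 83.8
```

Emit:
arm_command(commands="-0.3 2.4 0 0.1118 0.0098 0 0;-0.2 2.4 0 0.1118 0.0098 0 0;0 0 0 0.1118 0.0098 0 0;0 0 0 0.1118 0.0098 0 0;0 0 0 0 0 0 0")

```text
time_s: 28.35
tcp_pos: [398.4, 18.3, 145.0]
eef_rot: [3.128, 0.79, -1.496]
contact_force: [-0.0, -0.4, -3.4]
opening: 49.3
finger_force: 84.0
```

```bash
python3 - <<'E'
from h import *
s=arm.state();print(s["tcp_pos"].round(1),s["eef_rot"].round(3),s["joint_positions"].round(2),s["contact_force"].round(1))
t=arm.get_image("scene");u=arm.get_image("top")
o=np.zeros((480,800,3),np.uint8)
o[:,:400]=cv2.resize(t[160:280,230:330],None,fx=4,fy=4,interpolation=2)
o[:,400:]=cv2.resize(u[150:270,190:290],None,fx=4,fy=4,interpolation=2)
cv2.imwrite("pics/c10.png",o[:,:,::-1])
E
```

```text
[398.4  18.3 145. ] [ 3.128  0.79  -1.496] [-0.44  0.42 -0.27  1.36  0.66 -2.25] [-0.  -0.4 -3.4]
```

View pics/c10.png

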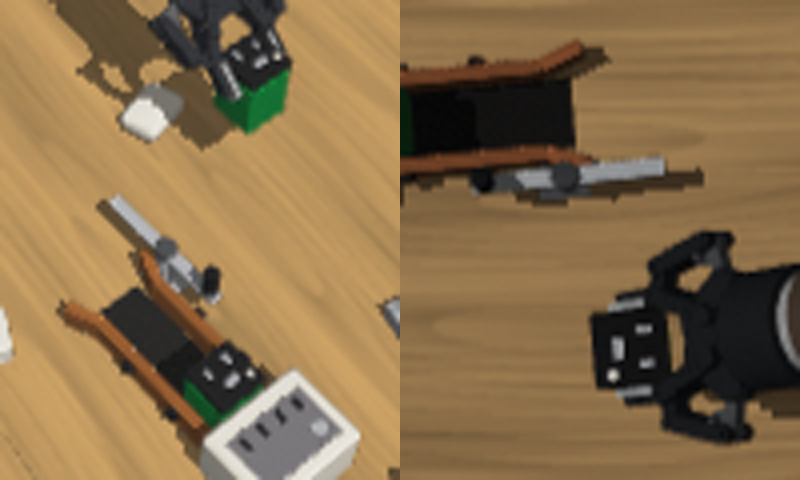

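Emit:
arm_command(commands="0 0 -3 0 0 0 0;0 0 -3 0 0 0 0;0 0 -3 0 0 0 0;0 0 -1 0 0 0 0;0 0 0 0 0 0 0")

```text
time_s: 28.87
tcp_pos: [398.6, 20.7, 48.5]
eef_rot: [3.138, 0.785, -1.485]
contact_force: [1.0, -0.9, -1.9]
opening: 49.3
finger_force: 83.9
```

Emit:
arm_command(commands="0 0 -0.5 0 0 0 0;0 0 0 0 0 0 0;0 0 -0.3 0 0 0 0;0 0 0 0 0 0 0;0 0 0 0 0 0 0")

```text
time_s: 29.28
tcp_pos: [401.0, 19.5, 43.0]
eef_rot: [-3.138, 0.785, -1.483]
contact_force: [0.3, -1.6, 6.4]
opening: 49.1
finger_force: 84.5
```

Emit:
arm_command(commands="0 0 -0.1 0 0 0 0;0 0 0 0 0 0 0;0 0 0 0 0 0 0.8;0 0 0 0 0 0 0.8;0 0 0 0 0 0 0.8")

```text
time_s: 29.7
tcp_pos: [400.3, 19.7, 40.6]
eef_rot: [-3.14, 0.784, -1.483]
contact_force: [-0.1, -0.4, -0.2]
opening: 68.1
finger_force: 0.0
```

Emit:
arm_command(commands="0 0 1.5 0 0 0 0.8;0 0 3 0 0 0 0.8;0 0 3.5 0 0 0 0.8;0 0 3.5 0 0 0 0.8;0 0 0 0 0 0 0.8")

```text
time_s: 30.12
tcp_pos: [402.4, 19.2, 160.2]
eef_rot: [-3.13, 0.782, -1.476]
contact_force: [0.6, 0.1, 1.4]
opening: 68.5
finger_force: 0.0
```

Emit:
arm_command(commands="0 -0.3 0 -0.1118 -0.0098 0 0.8;0 -0.3 0 -0.1118 -0.0098 0 0.8;0 -0.3 0 -0.1118 -0.0098 0 0.8;0 -0.1 0 -0.1118 -0.0098 0 0.8;0 0 0 -0.1118 -0.0098 0 0.8")

```text
time_s: 30.53
tcp_pos: [400.4, 9.3, 155.8]
eef_rot: [-3.139, 0.218, -1.485]
contact_force: [0.1, 0.0, -0.3]
opening: 68.1
finger_force: 0.0
```

Emit:
arm_command(commands="0 0 0 -0.1118 -0.0098 0 0.8;0 0 0 -0.1118 -0.0098 0 0.8;0 0 0 0 0 0 1;0 0 0 0 0 0 1;0 0 0 0 0 0 1")

```text
time_s: 30.95
tcp_pos: [399.4, 9.9, 154.7]
eef_rot: [3.141, 0.001, -1.483]
contact_force: [-0.6, 0.1, -0.7]
opening: 85.3
finger_force: 0.0
```

```bash
python3 - <<'E'
from h import *
s=arm.state();print(s["tcp_pos"].round(1),s["eef_rot"].round(3),s["joint_positions"].round(2))
t=arm.get_image("scene");hsv=cv2.cvtColor(t,cv2.COLOR_RGB2HSV)
m=cv2.inRange(hsv,(50,120,40),(80,255,255))
for c in cv2.findContours(m,0,1)[0]:
    if cv2.contourArea(c)>40: print(cv2.boundingRect(c),cast("scene",c[:,0][c[:,0,1].argmax()],0).round(0))
E
```

```text
[399.4   9.9 154.7] [ 3.141e+00  1.000e-03 -1.483e+00] [ 0.02  0.1  -0.38  1.1   0.   -1.63]
(282, 194, 17, 15) [[420.  26.   0.]]
```

Emit:
arm_command(commands="0 -0.2 -3 0 0 0 1;0 0 -3 0 0 0 1;0 0 -2 0 0 0 1;0 0 0 0 0 0 1;0 0 0 0 0 0 1")

```text
time_s: 31.42
tcp_pos: [398.5, 6.7, 74.1]
eef_rot: [3.138, 0.0, -1.487]
contact_force: [0.5, -0.4, 0.5]
opening: 85.3
finger_force: 0.0
```

Emit:
arm_command(commands="0 0 -2 0 0 0 1;0 0 -1.7 0 0 0 1;0 0 0 0 0 0 1;0 0 0 0 0 0 0;0 0 0 0 0 0 0")

```text
time_s: 31.83
tcp_pos: [401.0, 7.5, 39.4]
eef_rot: [-3.139, -0.001, -1.485]
contact_force: [-0.7, -0.1, 0.8]
opening: 64.0
finger_force: 0.0
```

Emit:
arm_command(commands="0 0 0 0 0 0 0;0 0 0 0 0 0 0;0 0 0 0 0 0 0;0 0 0 0 0 0 0;0 0 0 0 0 0 0")

```text
time_s: 32.25
tcp_pos: [401.4, 7.8, 39.8]
eef_rot: [-3.138, -0.001, -1.484]
contact_force: [-0.7, -0.1, 5.5]
opening: 48.8
finger_force: 82.2
```

Emit:
arm_command(commands="0 0 2 0 0 0 0;0 0 2 0 0 0 0;0 0 0 0 0 0 0;0 0 0 0 0 0 0;0 0 0 0 0 0 0")

```text
time_s: 32.67
tcp_pos: [399.3, 7.8, 77.7]
eef_rot: [3.141, -0.001, -1.484]
contact_force: [0.1, 0.1, -2.8]
opening: 49.2
finger_force: 84.4
```

Emit:
arm_command(commands="0 0 3 0 0 0 0;0 0 3 0 0 0 0;0 0 2 0 0 0 0;2.29 1.85 0 0 0 0 0;2.29 1.85 0 0 0 0 0")

```text
time_s: 33.08
tcp_pos: [445.7, 44.7, 158.5]
eef_rot: [-3.141, -0.001, -1.486]
contact_force: [-0.6, -0.8, -2.9]
opening: 49.1
finger_force: 85.0
```

Emit:
arm_command(commands="2.29 1.85 0 0 0 0 0;2.29 1.85 0 0 0 0 0;2.29 1.85 0 0 0 0 0;2.29 1.85 0 0 0 0 0;2.29 1.85 0 0 0 0 0")

```text
time_s: 33.5
tcp_pos: [559.9, 138.1, 155.7]
eef_rot: [3.138, -0.001, -1.484]
contact_force: [0.9, -0.2, -1.6]
opening: 48.8
finger_force: 85.0
```

Emit:
arm_command(commands="2.29 1.85 0 0 0 0 0;0 0 0 0 0 0 0;0 0 0 0 0 0 0;0 0 0 0 0 0 0;0 0 0 0 0 0 0")

```text
time_s: 33.92
tcp_pos: [581.5, 155.0, 156.9]
eef_rot: [3.139, -0.001, -1.484]
contact_force: [-0.7, 0.0, -2.6]
opening: 49.2
finger_force: 84.8
```

```bash
python3 - <<'E'
from h import *
s=arm.state();print(s["tcp_pos"].round(1),s["eef_rot"].round(3),s["joint_positions"].round(2))
t=arm.get_image("scene")
hsv=cv2.cvtColor(t,cv2.COLOR_RGB2HSV);m=cv2.inRange(hsv,(50,120,25),(80,255,255))
def proj(P):
    c=arm.camera_info("scene");E=np.array(c["extrinsics"]);q=np.array(c["intrinsics"])@(E[:3,:3].T@(np.array(P,float)-E[:3,3]));return (q[:2]/q[2]).round(1)
for c in cv2.findContours(m,0,1)[0]:
    if cv2.contourArea(c)>25: print(cv2.boundingRect(c),"lowest",c[:,0][c[:,0,1].argmax()],"L",c[:,0][c[:,0,0].argmin()],"R",c[:,0][c[:,0,0].argmax()])
x,y,z=s["tcp_pos"];dx=np.array([-.087,.996]);dy=np.array([-.996,-.087]);b=z-39.6
for a,l in((25,-25),(-25,-25),(25,25)):
    print("pred corner",a,l,proj([*(np.array([x,y])+a*dx+l*dy),b]))
E
```

```text
[581.5 155.  156.9] [ 3.139e+00 -1.000e-03 -1.484e+00] [ 0.26  0.48  0.16  1.25 -0.   -1.4 ]
(276, 255, 12, 11) lowest [282 265] L [276 255] R [287 263]
(267, 228, 21, 17) lowest [276 244] L [267 234] R [287 230]
pred corner 25 -25 [275.6 244.9]
pred corner -25 -25 [265.8 234.9]
pred corner 25 25 [286.7 236.5]
```

Emit:
arm_command(commands="0.1 0 -3 0 0 0 0;0 0 -3 0 0 0 0;0 0 -2 0 0 0 0;0 0 0 0 0 0 0;0 0 0 0 0 0 0")

```text
time_s: 34.38
tcp_pos: [582.4, 154.9, 77.4]
eef_rot: [3.138, -0.001, -1.485]
contact_force: [-0.2, 0.1, -2.6]
opening: 49.1
finger_force: 84.8
```

Emit:
arm_command(commands="0 0 -0.6 0 0 0 0;0 0 -0.6 0 0 0 0;0 0 -0.4 0 0 0 0;0 0 0 0 0 0 0;0 0 0 0 0 0 0")

```text
time_s: 34.8
tcp_pos: [586.1, 156.2, 69.3]
eef_rot: [-3.133, 0.0, -1.484]
contact_force: [-8.5, -1.9, 23.6]
opening: 49.0
finger_force: 87.8
```

```bash
python3 - <<'E'
from h import *
s=arm.state();print(s["contact_force"].round(1),s["ft_torque"].round(2))
def proj(P,n):
    c=arm.camera_info(n);E=np.array(c["extrinsics"]);q=np.array(c["intrinsics"])@(E[:3,:3].T@(np.array(P,float)-E[:3,3]));return (q[:2]/q[2]).round(1)
x,y,z=s["tcp_pos"];dx=np.array([-.087,.996]);dy=np.array([-.996,-.087]);b=z-39.6
t=arm.get_image("scene");u=arm.get_image("top")
for a,l in((25,-25),(-25,-25),(25,25)): print("pred",proj([*(np.array([x,y])+a*dx+l*dy),b+76],"scene"),proj([*(np.array([x,y])+a*dx+l*dy),b],"scene"))
# rail top inner edges at dock x=81
for X in (584,): pass
o=np.zeros((600,800,3),np.uint8)
o[:,:400]=cv2.resize(t[210:285,250:300],None,fx=8,fy=8,interpolation=2)
o[:,400:]=cv2.resize(u[150:210,175:215],None,fx=10,fy=10,interpolation=2)
cv2.imwrite("pics/c11.png",o[:,:,::-1])
hsv=cv2.cvtColor(t,cv2.COLOR_RGB2HSV);m=cv2.inRange(hsv,(50,120,25),(80,255,255))
for c in cv2.findContours(m,0,1)[0]:
    if cv2.contourArea(c)>15: print(cv2.boundingRect(c),"lowest",c[:,0][c[:,0,1].argmax()],"L",c[:,0][c[:,0,0].argmin()],"R",c[:,0][c[:,0,0].argmax()])
E
```

```text
[-8.5 -1.9 23.6] [-0.58  1.76 -0.04]
pred [274.6 247.5] [273.7 258. ]
pred [264.9 237.6] [264.5 248.4]
pred [285.6 239.2] [284.2 250. ]
(267, 242, 21, 24) lowest [282 265] L [267 248] R [287 263]
```

Emit:
arm_command(commands="0 0 2 0 0 0 0;0 0 3 0 0 0 0;0 0 3 0 0 0 0;0 0 1.6 0 0 0 0;0 0 0 0 0 0 0")

```text
time_s: 35.32
tcp_pos: [587.7, 156.8, 164.7]
eef_rot: [-3.129, 0.002, -1.484]
contact_force: [1.8, -0.1, -2.2]
opening: 49.1
finger_force: 85.1
```

Emit:
arm_command(commands="-2.29 -1.85 0 0 0 0 0;-2.29 -1.85 0 0 0 0 0;-2.29 -1.85 0 0 0 0 0;-2.29 -1.85 0 0 0 0 0;-2.29 -1.85 0 0 0 0 0")

```text
time_s: 35.73
tcp_pos: [467.7, 62.6, 157.1]
eef_rot: [3.141, -0.001, -1.484]
contact_force: [0.4, -0.5, -2.4]
opening: 48.9
finger_force: 84.8
```

Emit:
arm_command(commands="-2.29 -1.85 0 0 0 0 0;-2.29 -1.85 0 0 0 0 0;0 0 -3 0 0 0 0;0 0 -3 0 0 0 0;0 0 -3 0 0 0 0")

```text
time_s: 36.15
tcp_pos: [423.8, 25.9, 67.6]
eef_rot: [-3.138, -0.001, -1.485]
contact_force: [0.0, -0.7, -3.5]
opening: 49.1
finger_force: 85.3
```

Emit:
arm_command(commands="0 0 0 0 0 0 0;0 0 -1.5 0 0 0 0;0 0 0 0 0 0 0;0 0 -0.5 0 0 0 0;0 0 0 0 0 0 0")

```text
time_s: 36.57
tcp_pos: [424.0, 26.4, 48.5]
eef_rot: [-3.141, -0.001, -1.484]
contact_force: [-0.4, -0.5, -2.9]
opening: 49.3
finger_force: 84.9
```

Emit:
arm_command(commands="0 0 -0.6 0 0 0 0;0 0 -0.2 0 0 0 0;0 0 -0.1 0 0 0 0;0 0 0 0 0 0 0.8;0 0 0 0 0 0 1")

```text
time_s: 36.98
tcp_pos: [424.3, 26.4, 39.6]
eef_rot: [-3.14, -0.001, -1.484]
contact_force: [-0.0, -0.4, 0.1]
opening: 71.6
finger_force: 0.0
```

Emit:
arm_command(commands="0 0 0 0 0 0 1;0 0 0 0 0 0 1;0 0 3 0 0 0 1;0 0 3 0 0 0 1;0 0 3 0 0 0 1")

```text
time_s: 37.4
tcp_pos: [422.8, 26.3, 129.7]
eef_rot: [3.14, -0.001, -1.484]
contact_force: [1.0, -1.1, -0.1]
opening: 85.3
finger_force: 0.0
```

Emit:
arm_command(commands="0 0 0 0 0 -0.1122 1;0 0 0 0 0 -0.1122 1;0 0 0 0 0 -0.1122 1;0 0 0 0 0 -0.1122 1;0 0 0 0 0 -0.1122 1")

```text
time_s: 37.82
tcp_pos: [423.6, 26.3, 129.2]
eef_rot: [-3.141, -0.0, -2.051]
contact_force: [0.0, 0.4, 0.1]
opening: 85.5
finger_force: 0.0
```

Emit:
arm_command(commands="0 0 0 0 0 -0.1122 1;0 0 0 0 0 -0.1122 1;0 0 0 0 0 -0.1122 1;0 0 0 0 0 -0.1122 1;0 0 0 0 0 -0.1122 1")

```text
time_s: 38.23
tcp_pos: [423.6, 26.3, 129.1]
eef_rot: [3.142, -0.0, -2.611]
contact_force: [0.1, -0.5, -0.1]
opening: 85.5
finger_force: 0.0
```

Emit:
arm_command(commands="0 0 0 0 0 -0.1122 1;0 0 0 0 0 -0.1122 1;0 0 0 0 0 -0.1122 1;0 0 0 0 0 -0.1122 1;0 0 0 0 0 0 1")

```text
time_s: 38.65
tcp_pos: [423.6, 26.3, 129.1]
eef_rot: [3.142, -0.0, -3.057]
contact_force: [-0.4, 0.0, -0.6]
opening: 85.5
finger_force: 0.0
```

Emit:
arm_command(commands="0 0 -3 0 0 0 1;0 0 -3 0 0 0 1;0 0 -2 0 0 0 1;0 0 -1 0 0 0 1;0 0 0 0 0 0 1")

```text
time_s: 39.07
tcp_pos: [421.2, 26.2, 36.7]
eef_rot: [3.141, -0.006, -3.052]
contact_force: [-0.5, -0.8, -0.9]
opening: 85.3
finger_force: 0.0
```

Emit:
arm_command(commands="0 0 0 0 0 0 0;0 0 0 0 0 0 0;0 0 0 0 0 0 0;0 0 0 0 0 0 0;0 0 0 0 0 0 0")

```text
time_s: 39.48
tcp_pos: [425.2, 26.6, 40.4]
eef_rot: [3.141, 0.003, -3.054]
contact_force: [0.5, 1.1, 6.4]
opening: 48.6
finger_force: 83.5
```

Emit:
arm_command(commands="0 0 0 0 0 0 0;0 0 3 0 0 0 0;0 0 3 0 0 0 0;0 0 3 0 0 0 0;0 0 2 0 0 0 0")

```text
time_s: 39.9
tcp_pos: [424.0, 26.2, 151.4]
eef_rot: [-3.141, 0.002, -3.054]
contact_force: [0.1, 0.8, -2.6]
opening: 49.1
finger_force: 84.1
```

Emit:
arm_command(commands="2.72 1.43 0 0 0 0 0;2.72 1.43 0 0 0 0 0;2.72 1.43 0 0 0 0 0;2.72 1.43 0 0 0 0 0;2.72 1.43 0 0 0 0 0")

```text
time_s: 40.32
tcp_pos: [560.1, 98.3, 148.6]
eef_rot: [-3.141, -0.002, -3.055]
contact_force: [0.9, 0.4, -1.9]
opening: 48.7
finger_force: 84.6
```

Emit:
arm_command(commands="2.72 1.43 0 0 0 0 0;0 0 0 0 0 0 0;0 0 0 0 0 0 0;0 0 0 0 0 0 0;0 0 0 0 0 0 0")

```text
time_s: 40.73
tcp_pos: [585.4, 111.5, 148.6]
eef_rot: [-3.141, -0.003, -3.055]
contact_force: [-0.3, 0.4, -2.6]
opening: 48.9
finger_force: 84.5
```

```bash
python3 - <<'E'
from h import *
s=arm.state();print(s["tcp_pos"].round(1),s["eef_rot"].round(3),s["contact_force"].round(1))
t=arm.get_image("scene")
hsv=cv2.cvtColor(t,cv2.COLOR_RGB2HSV);m=cv2.inRange(hsv,(50,120,25),(80,255,255))
def proj(P):
    c=arm.camera_info("scene");E=np.array(c["extrinsics"]);q=np.array(c["intrinsics"])@(E[:3,:3].T@(np.array(P,float)-E[:3,3]));return (q[:2]/q[2]).round(1)
for c in cv2.findContours(m,0,1)[0]:
    if cv2.contourArea(c)>25: print(cv2.boundingRect(c),"lowest",c[:,0][c[:,0,1].argmax()],"L",c[:,0][c[:,0,0].argmin()],"R",c[:,0][c[:,0,0].argmax()])
x,y,z=s["tcp_pos"];dx=np.array([-.087,.996]);dy=np.array([-.996,-.087]);b=z-39.6
for a,l in((25,-25),(-25,-25),(25,25)):
    print("pred corner",a,l,proj([*(np.array([x,y])+a*dx+l*dy),b]))
E
```

```text
[585.4 111.5 148.6] [-3.141e+00 -3.000e-03 -3.055e+00] [-0.3  0.4 -2.6]
(276, 255, 12, 11) lowest [282 265] L [276 255] R [287 263]
(259, 218, 19, 19) lowest [267 236] L [259 218] R [277 229]
pred corner 25 -25 [267.  237.4]
pred corner -25 -25 [257.5 227.8]
pred corner 25 25 [277.9 229.4]
```

Emit:
arm_command(commands="0.1 0 -3 0 0 0 0;0 0 -3 0 0 0 0;0 0 -1.5 0 0 0 0;0 0 0 0 0 0 0;0 0 0 0 0 0 0")

```text
time_s: 41.2
tcp_pos: [586.6, 111.5, 73.8]
eef_rot: [-3.141, -0.003, -3.055]
contact_force: [0.2, -0.7, -2.1]
opening: 49.1
finger_force: 84.2
```

Emit:
arm_command(commands="0 0 -0.6 0 0 0 0;0 0 -0.5 0 0 0 0;0 0 0 0 0 0 0;0 0 0 0 0 0 0;0 0 0 0 0 0 0")

```text
time_s: 41.62
tcp_pos: [589.8, 112.3, 70.0]
eef_rot: [3.141, 0.007, -3.055]
contact_force: [-8.9, -2.5, 21.1]
opening: 48.9
finger_force: 87.3
```

```bash
python3 - <<'E'
from h import *
s=arm.state();F=s["contact_force"];T=s["ft_torque"];print(F.round(1),T.round(2),s["tcp_pos"].round(1))
for rz in(-40,0,10,100,150):
  print(rz,"rx",((rz*1e-3*F[0]-T[1])/F[2]*1e3).round(0),"ry",((T[0]+rz*1e-3*F[1])/F[2]*1e3).round(0))
t=arm.get_image("scene");u=arm.get_image("top")
cv2.imwrite("pics/s12.png",t[:,:,::-1]);cv2.imwrite("pics/t12.png",u[:,:,::-1])
o=np.zeros((600,800,3),np.uint8)
o[:,:400]=cv2.resize(t[205:280,245:295],None,fx=8,fy=8,interpolation=2)
o[:,400:]=cv2.resize(u[155:215,190:230],None,fx=10,fy=10,interpolation=2)
cv2.imwrite("pics/c12.png",o[:,:,::-1])
E
```

```text
[-8.9 -2.5 21.1] [-0.43  1.74  0.01] [589.8 112.3  70. ]
-40 rx -66.0 ry -15.0
0 rx -82.0 ry -20.0
10 rx -87.0 ry -21.0
100 rx -125.0 ry -32.0
150 rx -146.0 ry -38.0
```

View pics/c12.png

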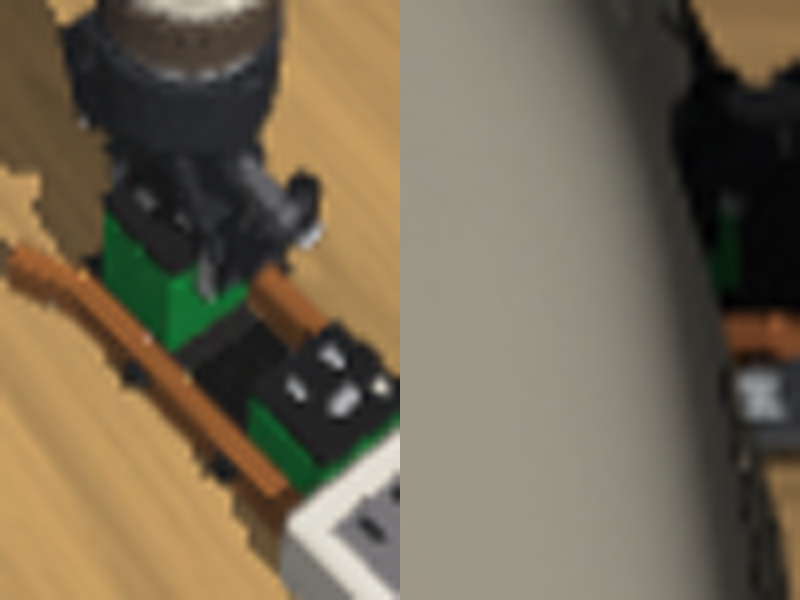

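```bash
python3 - <<'E'
from h import *
t=cv2.imread("pics/s12.png")[:,:,::-1].copy()
hsv=cv2.cvtColor(t,cv2.COLOR_RGB2HSV);m=cv2.inRange(hsv,(50,120,25),(80,255,255))
for c in cv2.findContours(m,0,1)[0]:
    if cv2.contourArea(c)>25: print(cv2.boundingRect(c),cv2.approxPolyDP(c,1.5,True)[:,0].tolist())
def proj(P):
    c=arm.camera_info("scene");E=np.array(c["extrinsics"]);q=np.array(c["intrinsics"])@(E[:3,:3].T@(np.array(P,float)-E[:3,3]));return (q[:2]/q[2]).round(1)
for z in (25,32,40): print(z,cast("scene",(266.9,248.1),z).round(1))
lane=lambda y:587.9-.0868*(y-84)
for y in (100,137,170): print("rail inner near",y,proj([lane(y)+28,y,32]),"outer",proj([lane(y)+40,y,32]),"far inner",proj([lane(y)-28,y,32]))
dx=np.array([-.087,.996]);dy=np.array([-.996,-.087]);P=np.array([589.8,112.3])
for a,l in((25,-25),(-25,-25),(25,25)): print(proj([*(P+a*dx+l*dy),32]),(P+a*dx+l*dy).round(1))
# rail brown profile in scene across near rail
for r in range(240,262,3): print(r,[tuple(int(v) for v in t[r,c]) for c in range(250,272,2)])
E
```

```text
(276, 255, 12, 11) [[276, 255], [276, 259], [282, 265], [287, 263], [284, 263]]
(258, 232, 18, 17) [[258, 232], [258, 240], [266, 248], [275, 241], [271, 243]]
25 [[603.7 135.4  25. ]]
32 [[606.1 138.5  32. ]]
40 [[608.9 141.9  40. ]]
rail inner near 100 [258.8 241.6] outer [256.1 243.2] far inner [271.3 234. ]
rail inner near 137 [265.5 248.5] outer [262.8 250.2] far inner [278.  240.7]
rail inner near 170 [271.6 254.9] outer [268.8 256.6] far inner [284.2 246.9]
[265.6 249.2] [612.5 139.4]
[256.6 239.8] [616.9  89.6]
[276.  241.4] [562.7 135. ]
240 [(103, 66, 39), (134, 82, 44), (156, 95, 51), (151, 93, 48), (24, 66, 34), (18, 72, 35), (20, 74, 36), (20, 78, 38), (22, 107, 49), (22, 107, 49), (97, 97, 98)]
243 [(145, 113, 72), (113, 82, 50), (90, 58, 35), (141, 88, 47), (146, 91, 48), (86, 68, 38), (18, 72, 35), (16, 74, 35), (19, 103, 45), (20, 110, 50), (24, 110, 51)]
246 [(185, 147, 93), (188, 150, 95), (188, 148, 92), (97, 69, 41), (83, 53, 32), (149, 92, 48), (149, 93, 51), (22, 71, 34), (21, 107, 49), (22, 105, 49), (39, 69, 45)]
249 [(189, 151, 95), (186, 148, 92), (190, 151, 95), (187, 149, 94), (105, 76, 47), (78, 52, 31), (134, 83, 44), (144, 91, 48), (71, 52, 42), (39, 40, 38), (40, 39, 38)]
252 [(190, 150, 95), (191, 151, 94), (187, 148, 94), (189, 151, 94), (187, 148, 95), (69, 57, 40), (43, 42, 42), (97, 62, 36), (147, 91, 49), (149, 115, 69), (26, 26, 25)]
255 [(181, 143, 91), (190, 152, 95), (193, 153, 96), (187, 148, 94), (192, 152, 95), (186, 148, 95), (193, 153, 95), (107, 77, 48), (83, 54, 31), (138, 86, 47), (146, 89, 47)]
258 [(171, 135, 86), (179, 143, 90), (192, 151, 96), (194, 154, 96), (183, 146, 89), (192, 152, 95), (188, 149, 93), (194, 154, 96), (151, 115, 72), (81, 52, 30), (114, 71, 39)]
261 [(185, 147, 92), (172, 136, 86), (178, 143, 89), (191, 152, 95), (194, 154, 96), (184, 145, 91), (193, 154, 97), (190, 149, 94), (199, 158, 99), (194, 153, 97), (75, 51, 32)]
```

Emit:
arm_command(commands="0 0 1.2 0 0 0 0;-0.2 0 0 0 0 0 0;0 0 0 0 0 0 0;0 0 0 0 0 0 0;0 0 0 0 0 0 0")

```text
time_s: 42.13
tcp_pos: [585.4, 112.1, 74.4]
eef_rot: [-3.142, -0.001, -3.055]
contact_force: [-0.4, 0.3, -2.6]
opening: 49.0
finger_force: 84.4
```

Emit:
arm_command(commands="0 0 -0.4 0 0 0 0;0 0 0 0 0 0 0;0 0 0 0 0 0 0;0 0 0 0 0 0 0;0 0 0 0 0 0 0")

```text
time_s: 42.55
tcp_pos: [585.7, 112.1, 70.7]
eef_rot: [-3.142, -0.001, -3.055]
contact_force: [-0.6, 0.7, -3.4]
opening: 48.8
finger_force: 84.4
```

Emit:
arm_command(commands="0 0 -0.3 0 0 0 0;0 0 0 0 0 0 0;0 0 0 0 0 0 0;0 0 0 0 0 0 0;0 0 0 0 0 0 0")

```text
time_s: 42.97
tcp_pos: [585.8, 112.1, 68.1]
eef_rot: [3.141, -0.0, -3.055]
contact_force: [-0.4, 0.3, -3.1]
opening: 49.0
finger_force: 84.4
```

```bash
python3 - <<'E'
from h import *
s=arm.state();print(s["contact_force"].round(1),s["ft_torque"].round(2),s["tcp_pos"].round(1))
E
```

```text
[-0.4  0.3 -3.1] [-0.07 -0.03 -0.07] [585.8 112.1  68.1]
```

Emit:
arm_command(commands="0 0 -0.3 0 0 0 0;0 0 0 0 0 0 0;0 0 0 0 0 0 0;0 0 0 0 0 0 0;0 0 0 0 0 0 0")

```text
time_s: 43.38
tcp_pos: [585.8, 112.1, 65.0]
eef_rot: [3.142, -0.0, -3.055]
contact_force: [-0.5, -0.1, -2.5]
opening: 48.5
finger_force: 84.4
```

Emit:
arm_command(commands="0 0 -0.3 0 0 0 0;0 0 0 0 0 0 0;0 0 0 0 0 0 0;0 0 0 0 0 0 0;0 0 0 0 0 0 0")

```text
time_s: 43.8
tcp_pos: [585.8, 112.1, 62.0]
eef_rot: [3.142, -0.001, -3.055]
contact_force: [-0.5, 0.7, -2.7]
opening: 48.9
finger_force: 84.4
```

```bash
python3 - <<'E'
from h import *
s=arm.state();print(s["contact_force"].round(1),s["ft_torque"].round(2),s["tcp_pos"].round(1))
E
```

```text
[-0.5  0.7 -2.7] [-0.01 -0.02  0.04] [585.8 112.1  62. ]
```

Emit:
arm_command(commands="0 0 -0.5 0 0 0 0;0 0 -0.4 0 0 0 0;0 0 0 0 0 0 0;0 0 0 0 0 0 0;0 0 0 0 0 0 0")

```text
time_s: 44.22
tcp_pos: [585.7, 112.1, 52.8]
eef_rot: [3.142, -0.001, -3.055]
contact_force: [0.3, -0.1, -3.7]
opening: 49.0
finger_force: 84.4
```

Emit:
arm_command(commands="0 0 -0.4 0 0 0 0;0 0 -0.3 0 0 0 0;0 0 0 0 0 0 0;0 0 0 0 0 0 0;0 0 0 0 0 0 0")

```text
time_s: 44.63
tcp_pos: [585.8, 112.1, 45.9]
eef_rot: [3.142, -0.001, -3.055]
contact_force: [-0.4, 0.5, -3.1]
opening: 48.8
finger_force: 84.4
```

Emit:
arm_command(commands="0 0 -0.3 0 0 0 0;0 0 0 0 0 0 0;0 0 0 0 0 0 0;0 0 -0.2 0 0 0 0;0 0 0 0 0 0 0")

```text
time_s: 45.05
tcp_pos: [585.6, 112.1, 40.7]
eef_rot: [3.142, -0.001, -3.055]
contact_force: [-0.1, -0.8, -3.5]
opening: 48.9
finger_force: 84.4
```

Emit:
arm_command(commands="0 0 -0.15 0 0 0 0;0 0 0 0 0 0 0;0 0 0 0 0 0 0;0 0 -0.15 0 0 0 0;0 0 0 0 0 0 0")

```text
time_s: 45.47
tcp_pos: [585.7, 112.1, 40.5]
eef_rot: [3.141, 0.001, -3.055]
contact_force: [-5.5, -0.4, 12.9]
opening: 49.2
finger_force: 86.4
```

Emit:
arm_command(commands="0 0 -0.1 0 0 0 0;0 0 0 0 0 0 0;0 0 0 0 0 0 0;0 0 0 0 0 0 0;0 0 0 0 0 0 0")

```text
time_s: 45.88
tcp_pos: [585.7, 112.1, 40.5]
eef_rot: [3.141, 0.001, -3.055]
contact_force: [-9.7, -1.6, 18.7]
opening: 48.9
finger_force: 87.1
```

Emit:
arm_command(commands="0 0 0.3 0 0 0 0;0 0 0 0 0 0 0.8;0 0 0 0 0 0 0.8;0 0 0 0 0 0 0.8;0 0 0 0 0 0 0.8")

```text
time_s: 46.3
tcp_pos: [585.9, 112.2, 39.6]
eef_rot: [3.142, -0.001, -3.055]
contact_force: [0.3, -0.4, -0.3]
opening: 68.4
finger_force: 0.0
```

Emit:
arm_command(commands="0 0 1.5 0 0 0 0.8;0 0 3 0 0 0 0.8;0 0 3.5 0 0 0 0.8;0 0 3 0 0 0 0.8;0 0 0 0 0 0.1122 0")

```text
time_s: 46.72
tcp_pos: [590.0, 112.9, 157.2]
eef_rot: [-3.142, 0.012, -2.941]
contact_force: [1.2, 0.9, 1.0]
opening: 57.8
finger_force: 0.0
```

Emit:
arm_command(commands="0.03 -0.4 0 0 0 0.1122 0;0.03 -0.4 0 0 0 0.1122 0;0.03 -0.4 0 0 0 0.1122 0;0.03 -0.4 0 0 0 0.1122 0;0.03 -0.4 0 0 0 0.1122 0")

```text
time_s: 47.13
tcp_pos: [587.3, 92.0, 149.6]
eef_rot: [3.141, -0.001, -2.376]
contact_force: [-0.5, 1.3, 0.4]
opening: 0.2
finger_force: 0.0
```

Emit:
arm_command(commands="0.03 -0.4 0 0 0 0.1122 0;0.03 -0.4 0 0 0 0.1122 0;0.03 -0.4 0 0 0 0.1122 0;0.03 -0.4 0 0 0 0.1122 0;0.03 -0.4 0 0 0 0.1122 0")

```text
time_s: 47.55
tcp_pos: [588.8, 71.9, 149.5]
eef_rot: [3.141, -0.001, -1.815]
contact_force: [-0.3, 0.1, -0.2]
opening: -0.2
finger_force: 0.0
```

Emit:
arm_command(commands="0.03 -0.4 0 0 0 0.1122 0;0.03 -0.4 0 0 0 0.1122 0;0.03 -0.4 0 0 0 0.1122 0;0 0 0 0.1118 0.0098 0 0;0 0 0 0.1118 0.0098 0 0")

```text
time_s: 47.97
tcp_pos: [590.2, 62.1, 150.6]
eef_rot: [-3.139, 0.229, -1.48]
contact_force: [0.1, -0.6, -0.3]
opening: 0.0
finger_force: 0.0
```

Emit:
arm_command(commands="0 0 0 0.1118 0.0098 0 0;0 0 0 0.1118 0.0098 0 0;0 0 0 0.1118 0.0098 0 0;0 0 0 0.1118 0.0098 0 0;0 0 0 0.1118 0.0098 0 0")

```text
time_s: 48.38
tcp_pos: [590.6, 59.4, 150.8]
eef_rot: [-3.138, 0.789, -1.482]
contact_force: [-0.0, 0.4, 0.1]
opening: -0.3
finger_force: 0.0
```

```bash
python3 - <<'E'
from h import *
s=arm.state();print(s["tcp_pos"].round(1),s["eef_rot"].round(3),s["joint_positions"].round(2))
t=arm.get_image("scene");hsv=cv2.cvtColor(t,cv2.COLOR_RGB2HSV);m=cv2.inRange(hsv,(50,120,25),(80,255,255))
for c in cv2.findContours(m,0,1)[0]:
    if cv2.contourArea(c)>15: print(cv2.boundingRect(c),cv2.approxPolyDP(c,1.5,True)[:,0].tolist())
# grey of gate in top
E
```

```text
[590.6  59.4 150.8] [-3.138  0.789 -1.482] [-0.25  0.67  0.21  1.43  0.74 -2.03]
(276, 255, 12, 11) [[276, 255], [276, 259], [282, 265], [287, 263], [284, 263]]
(259, 236, 18, 15) [[259, 236], [259, 241], [267, 250], [276, 245], [276, 237], [266, 243]]
```

Emit:
arm_command(commands="0 0 -3.5 0 0 0 0;0 0 -3.5 0 0 0 0;0 0 -3.5 0 0 0 0;0 0 -1 0 0 0 0;0 0 0 0 0 0 0")

```text
time_s: 48.85
tcp_pos: [587.2, 60.9, 31.8]
eef_rot: [3.131, 0.786, -1.491]
contact_force: [-0.5, 0.0, 0.4]
opening: -0.1
finger_force: 0.0
```

Emit:
arm_command(commands="0 0 -0.7 0 0 0 0;0 0 0 0 0 0 0;-0.04 0.5 0 0 0 0 0;-0.04 0.5 0 0 0 0 0;-0.04 0.5 0 0 0 0 0")

```text
time_s: 49.27
tcp_pos: [589.4, 75.6, 29.6]
eef_rot: [-3.138, 0.784, -1.481]
contact_force: [0.2, -0.6, -0.1]
opening: -0.0
finger_force: 0.0
```

Emit:
arm_command(commands="-0.03 0.4 0 0 0 0 0;-0.03 0.4 0 0 0 0 0;-0.03 0.4 0 0 0 0 0;-0.04 0.4 0 0 0 0 0;-0.04 0.4 0 0 0 0 0")

```text
time_s: 49.68
tcp_pos: [587.4, 95.0, 28.6]
eef_rot: [-3.14, 0.785, -1.483]
contact_force: [-0.4, -4.3, 2.9]
opening: -0.4
finger_force: 2.0
```

Emit:
arm_command(commands="-0.03 0.3 0 0 0 0 0;-0.03 0.3 0 0 0 0 0;-0.03 0.3 0 0 0 0 0;-0.03 0.3 0 0 0 0 0;-0.02 0.3 0 0 0 0 0")

```text
time_s: 50.1
tcp_pos: [585.4, 110.3, 28.0]
eef_rot: [3.141, 0.785, -1.484]
contact_force: [0.8, -4.0, 3.1]
opening: -0.2
finger_force: 2.0
```

```bash
python3 - <<'E'
from h import *
s=arm.state();print(s["tcp_pos"].round(1),s["contact_force"].round(1))
t=arm.get_image("scene");hsv=cv2.cvtColor(t,cv2.COLOR_RGB2HSV);m=cv2.inRange(hsv,(50,120,25),(80,255,255))
for c in cv2.findContours(m,0,1)[0]:
    if cv2.contourArea(c)>15: print(cv2.boundingRect(c),cv2.approxPolyDP(c,1.5,True)[:,0].tolist())
E
```

```text
[585.4 110.3  28. ] [ 0.8 -4.   3.1]
(264, 241, 24, 25) [[264, 241], [264, 246], [273, 256], [276, 256], [276, 259], [282, 265], [287, 263], [284, 263], [275, 253], [281, 248], [281, 243], [272, 249]]
```

Emit:
arm_command(commands="-0.03 0.3 0 0 0 0 0;-0.03 0.3 0 0 0 0 0;-0.03 0.3 0 0 0 0 0;-0.03 0.3 0 0 0 0 0;-0.02 0.2 0 0 0 0 0")

```text
time_s: 50.57
tcp_pos: [583.7, 124.6, 27.9]
eef_rot: [3.14, 0.785, -1.484]
contact_force: [0.2, -2.8, 2.7]
opening: -0.1
finger_force: 1.7
```

Emit:
arm_command(commands="-0.02 0.2 0 0 0 0 0;-0.02 0.2 0 0 0 0 0;-0.02 0.2 0 0 0 0 0;0 0 0 0 0 0 0;0 0 0 0 0 0 0")

```text
time_s: 50.98
tcp_pos: [583.3, 130.1, 27.9]
eef_rot: [3.141, 0.785, -1.484]
contact_force: [0.6, -3.1, 1.2]
opening: 0.1
finger_force: 1.7
```

Emit:
arm_command(commands="-0.02 0.2 0 0 0 0 0;0 0 0 0 0 0 0;-0.02 0.2 0 0 0 0 0;0 0 0 0 0 0 0;0 0 0 0 0 0 0")

```text
time_s: 51.4
tcp_pos: [583.4, 130.4, 27.8]
eef_rot: [3.141, 0.779, -1.487]
contact_force: [-2.6, -18.4, 6.0]
opening: 0.0
finger_force: 9.0
```

Emit:
arm_command(commands="-0.02 0.2 0 0 0 0 0;0 0 0 0 0 0 0;0 0.1 0 0 0 0 0;0 0 0 0 0 0 0;0 0 0 0 0 0 0")

```text
time_s: 51.82
tcp_pos: [583.5, 130.6, 27.8]
eef_rot: [3.14, 0.775, -1.49]
contact_force: [-4.9, -30.2, 11.3]
opening: 0.0
finger_force: 14.5
```

Emit:
arm_command(commands="0.02 -0.6 0 0 0 0 0;0.1 -1 0 0 0 0 0;0.1 -1 0 0 0 0 0;0 -0.5 2 0 0 0 0;0 0 3.5 0 0 0 0", grip_force=40)

```text
time_s: 52.23
tcp_pos: [582.0, 105.6, 78.9]
eef_rot: [3.127, 0.787, -1.495]
contact_force: [1.0, 0.1, -0.7]
opening: -0.0
finger_force: 0.0
```

Emit:
arm_command(commands="0 0 3.5 0 0 0 0;0 0 3.5 0 0 0 0;0 0 1 -0.1118 -0.0098 0 0.5;0 0 0 -0.1118 -0.0098 0 0.5;0 0 0 -0.1118 -0.0098 0 0.5")

```text
time_s: 52.65
tcp_pos: [586.2, 105.3, 164.5]
eef_rot: [-3.138, 0.443, -1.484]
contact_force: [-0.2, 0.6, 0.2]
opening: 36.1
finger_force: 0.0
```

Emit:
arm_command(commands="0 0 0 -0.1118 -0.0098 0 0.5;0 0 0 -0.1118 -0.0098 0 0.5;0 0 0 -0.1118 -0.0098 0 0.5;0 0 0 -0.1118 -0.0098 0 0.5;0 0 0 0 0 -0.1122 0.5")

```text
time_s: 53.07
tcp_pos: [584.4, 110.7, 163.3]
eef_rot: [-3.141, -0.002, -1.59]
contact_force: [-0.1, -0.6, 0.3]
opening: 42.5
finger_force: 0.0
```

Emit:
arm_command(commands="-0.6 0.2 0 0 0 -0.1122 0.5;-0.6 0.2 0 0 0 -0.1122 0.5;-0.6 0.2 0 0 0 -0.1122 0.5;-0.6 0.2 0 0 0 -0.1122 0.5;-0.6 0.2 0 0 0 -0.1122 0.5")

```text
time_s: 53.48
tcp_pos: [554.1, 116.7, 162.2]
eef_rot: [3.139, -0.002, -2.161]
contact_force: [0.0, 0.2, -0.1]
opening: 42.8
finger_force: 0.0
```

Emit:
arm_command(commands="-0.6 0.2 0 0 0 -0.1122 0.5;-0.6 0.2 0 0 0 -0.1122 0.5;-0.6 0.2 0 0 0 -0.1122 0.5;-0.6 0.2 0 0 0 -0.1122 0.5;0 0 0 0 0 -0.1122 0.5")

```text
time_s: 53.9
tcp_pos: [529.3, 124.8, 162.4]
eef_rot: [3.14, -0.003, -2.722]
contact_force: [0.1, -0.2, 0.3]
opening: 42.7
finger_force: 0.0
```

Emit:
arm_command(commands="0 0 0 0 0 -0.1122 0.5;0 0 0 0 0 -0.1122 0.5;0 0 0 0 0 -0.1122 0.5;0 0 0 0 0 0 0.5;0 0 0 0 0 0 0.5")

```text
time_s: 54.32
tcp_pos: [530.6, 124.4, 162.5]
eef_rot: [3.141, -0.002, -3.051]
contact_force: [-0.1, 0.2, 0.3]
opening: 42.8
finger_force: 0.0
```

```bash
python3 - <<'E'
from h import *
s=arm.state();print(s["tcp_pos"].round(1),s["eef_rot"].round(3),s["joint_positions"].round(2))
t=arm.get_image("scene");hsv=cv2.cvtColor(t,cv2.COLOR_RGB2HSV);m=cv2.inRange(hsv,(50,120,25),(80,255,255))
for c in cv2.findContours(m,0,1)[0]:
    if cv2.contourArea(c)>15: print(cv2.boundingRect(c),cv2.approxPolyDP(c,1.5,True)[:,0].tolist())
E
```

```text
[530.6 124.4 162.5] [ 3.141e+00 -2.000e-03 -3.051e+00] [0.23 0.37 0.   1.2  0.   0.14]
(267, 245, 20, 21) [[268, 245], [267, 249], [282, 265], [285, 264]]
```

Emit:
arm_command(commands="-0.2 0 -3 0 0 0 0.5;0 0 -3 0 0 0 0.5;0 0 -2.5 0 0 0 0.5;0 0 -1.7 0 0 0 0.5;0 0 0 0 0 0 0.5")

```text
time_s: 54.78
tcp_pos: [525.5, 123.5, 56.8]
eef_rot: [-3.141, -0.009, -3.053]
contact_force: [-0.6, 0.3, -0.4]
opening: 43.0
finger_force: 0.0
```

Emit:
arm_command(commands="0 0 0 0 0 0 0;0 0 0 0 0 0 0;0 0 0 0 0 0 0;0 0 0 0 0 0 0;0 0 0 0 0 0 0")

```text
time_s: 55.2
tcp_pos: [530.2, 123.3, 62.4]
eef_rot: [-3.14, 0.002, -3.055]
contact_force: [0.2, -5.7, 1.6]
opening: 13.9
finger_force: 39.4
```

Emit:
arm_command(commands="-0.47 -0.06 0 0 0 0 0;-0.46 -0.10 0 0 0 0 0;-0.45 -0.13 0 0 0 0 0;-0.44 -0.17 0 0 0 0 0;-0.43 -0.20 0 0 0 0 0")

```text
time_s: 55.62
tcp_pos: [508.7, 118.1, 62.4]
eef_rot: [3.14, 0.005, -3.054]
contact_force: [2.8, -2.5, 4.7]
opening: 14.0
finger_force: 40.0
```

Emit:
arm_command(commands="-0.41 -0.23 0 0 0 0 0;-0.39 -0.27 0 0 0 0 0;-0.37 -0.30 0 0 0 0 0;-0.34 -0.32 0 0 0 0 0;-0.32 -0.35 0 0 0 0 0")

```text
time_s: 56.03
tcp_pos: [487.9, 105.3, 62.3]
eef_rot: [3.135, 0.0, -3.053]
contact_force: [-3.6, 6.2, 8.8]
opening: 14.2
finger_force: 40.7
```

Emit:
arm_command(commands="-0.29 -0.37 0 0 0 0 0;-0.26 -0.39 0 0 0 0 0;-0.23 -0.41 0 0 0 0 0;-0.19 -0.43 0 0 0 0 0;-0.16 -0.44 0 0 0 0 0")

```text
time_s: 56.45
tcp_pos: [472.7, 86.5, 62.0]
eef_rot: [3.131, -0.007, -3.051]
contact_force: [-15.0, 11.7, 18.8]
opening: 14.2
finger_force: 41.8
```

Emit:
arm_command(commands="-0.12 -0.45 0 0 0 0 0;-0.09 -0.46 0 0 0 0 0;-0.05 -0.47 0 0 0 0 0;0 -0.47 0 0 0 0 0;0 0 0 0 0 0 0")

```text
time_s: 56.87
tcp_pos: [466.5, 65.6, 61.5]
eef_rot: [3.135, -0.014, -3.052]
contact_force: [-16.2, 5.0, 22.4]
opening: 14.2
finger_force: 42.9
```

Emit:
arm_command(commands="0 -0.3 0.2 0 0 0 0;0 -0.3 0 0 0 0 0;0 0 0 0 0 0 0;0 0 0 0 0 0 0;0 0 0 0 0 0 0")

```text
time_s: 57.28
tcp_pos: [465.8, 59.3, 61.7]
eef_rot: [3.136, -0.016, -3.052]
contact_force: [-13.3, 2.8, 11.4]
opening: 14.2
finger_force: 41.6
```

Emit:
arm_command(commands="0 -0.2 0 0 0 0 0;0 -0.2 0 0 0 0 0;0 0 0 0 0 0 0;0 0 0 0 0 0 0;0 0 0 0 0 0 0")

```text
time_s: 57.7
tcp_pos: [465.6, 57.1, 61.7]
eef_rot: [3.132, -0.016, -3.052]
contact_force: [-14.2, 8.7, 12.7]
opening: 14.3
finger_force: 41.5
```

Emit:
arm_command(commands="0 0 0 0 0 0 0.5;0 0 0 0 0 0 0.5;0 0 0 0 0 0 0.5;0 0 3 0 0 0 0.5;0 0 3 0 0 0 0.5")

```text
time_s: 58.12
tcp_pos: [472.0, 53.5, 121.7]
eef_rot: [-3.141, -0.007, -3.055]
contact_force: [1.6, 0.8, 0.3]
opening: 42.5
finger_force: 0.0
```

Emit:
arm_command(commands="0 0 3 0 0 0 0.5;-3 -3 0 0 0 0 0.5;-3 -3 0 0 0 0 0.5;-3 -3 0 0 0 0 0.5;-3 -3 0 0 0 0 0.5")

```text
time_s: 58.53
tcp_pos: [355.0, -64.8, 153.0]
eef_rot: [-3.141, -0.001, -3.054]
contact_force: [-0.4, -1.1, 0.7]
opening: 42.7
finger_force: 0.0
```

```bash
python3 - <<'E'
from h import *
s=arm.state();print(s["tcp_pos"].round(1))
u=arm.get_image("top");t=arm.get_image("scene")
cv2.imwrite("pics/t13.png",u[:,:,::-1]);cv2.imwrite("pics/s13.png",t[:,:,::-1])
def bar(im):
    h=cv2.cvtColor(im,cv2.COLOR_RGB2HSV); m=((h[:,:,1]<50)&(h[:,:,2]>110)).astype(np.uint8)
    M=np.zeros_like(m);M[160:225,195:262]=m[160:225,195:262]
    ys,xs=np.nonzero(M);w=cast("top",np.c_[xs,ys],48)[:,:2]
    c=w.mean(0);e=np.linalg.svd(w-c,full_matrices=False)[2][0]
    k=(h[:,:,2]<40);K=np.zeros_like(m);K[200:225,215:245]=k[200:225,215:245]
    yk,xk=np.nonzero(K)
    return len(xs),c.round(1),np.degrees(np.arctan2(e[1],e[0])).round(2),(xs.min(),xs.max(),ys.min(),ys.max()),len(xk),(xk.mean(),yk.mean()) if len(xk) else 0
print(bar(cv2.imread("pics/top0.png")[:,:,::-1].copy()));print(bar(u))
hsv=cv2.cvtColor(t,cv2.COLOR_RGB2HSV);m=cv2.inRange(hsv,(50,120,25),(80,255,255))
for c in cv2.findContours(m,0,1)[0]:
    if cv2.contourArea(c)>15: print(cv2.boundingRect(c))
E
```

```text
[355.  -64.8 153. ]
(158, array([544.2,  67. ]), np.float64(178.53), (np.int64(224), np.int64(232), np.int64(170), np.int64(216)), 20, (np.float64(230.25), np.float64(212.95)))
(162, array([546.5,  72.7]), np.float64(-164.79), (np.int64(195), np.int64(233), np.int64(170), np.int64(210)), 20, (np.float64(232.05), np.float64(212.75)))
(267, 245, 20, 21)
```

```bash
python3 - <<'E'
from h import *
for f in("top0","t13"):
    im=cv2.imread(f"pics/{f}.png")[:,:,::-1].copy();h=cv2.cvtColor(im,cv2.COLOR_RGB2HSV)
    m=((h[:,:,1]<50)&(h[:,:,2]>110))
    P=[]
    for r in list(range(171,189))+list(range(202,210)):
        c=np.nonzero(m[r,218:245])[0]+218
        if len(c): P.append((c.mean(),r))
    P=np.array(P);w=cast("top",P,48)[:,:2];k=np.polyfit(w[:,0],w[:,1],1)
    for _ in range(2):
        res=w[:,1]-np.polyval(k,w[:,0]);g=abs(res)<2.5;k=np.polyfit(w[g,0],w[g,1],1)
    print(f,len(w),g.sum(),"slope deg",np.degrees(np.arctan(k[0])).round(2),"y@x=472,533,600",np.polyval(k,[472,533,600]).round(1))
    k2=h[200:225,222:242,2]<40;ys,xs=np.nonzero(k2);print(" knob",cast("top",(xs.mean()+222,ys.mean()+200),78).round(1))
E
```

```text
top0 26 26 slope deg 0.17 y@x=472,533,600 [64.7 64.9 65.1]
 knob [[472.4  63.   78. ]]
t13 26 26 slope deg 4.87 y@x=472,533,600 [59.7 64.9 70.6]
 knob [[472.9  57.7  78. ]]
```

```bash
python3 -c "
from cell import arm
print(arm.job_done())"
```

```text
the job is handed in; nothing more can be done
None
```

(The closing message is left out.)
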